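# Load the bottle carrier and clip it into the water bath

### The job

Get the water bath ready for warming: stand the loose dropper bottle upright in the empty cup of the steel two-bottle carrier, then hang the carrier in the bath by the middle of its cross bar - bring the bar over the nose of the fixed snap hook, so that the hook reaches in under it, and press it down through the sprung gate until it lies at the bottom of the hook and the gate snaps shut above it. Leave the carrier hanging freely and level in the tank with both bottles fully down in their cups, tip no bottle over, and leave the beaker and the blue-capped reagent bottle next to it where they are.

Things in the scene. Friction and masses are not known exactly. Their poses are not given: they have to be found in the camera images.
- bottle_mid (a point): Middle (half-way up) of the loose dropper bottle, which stands upright on the bench: white round bottle with a blue screw cap, 78 high; body 34 diameter up to 50 above its foot, sloping shoulder to 60, cap 20 diameter from 60 to 78 above its foot. 60 g. z up.
- bottle_in_mid (a point): Middle (half-way up) of the like bottle that already stands loose in the carrier's other cup (78 high, 34 diameter).
- carrier: Loose two-bottle carrier of plain steel on the bench, about 240 g empty. Origin: centre of its underside. Base plate 50 (x) x 168 (y) x 4. Two open cups centred 60 either side of the origin along y: inside diameter 40, outside 46, floor 4 and rim 34 above the underside; the empty one at -y, the filled one at +y. Between them stand two uprights joined by a cross bar.
- bar_mid (a point): Middle of the carrier's cross bar, on its axis, 86 above the underside; axes as the carrier's. Round bar 8 thick along y between two 8 thick uprights centred at y = +27 and -27. Base plate, uprights and bar form a closed ring, open along x, 82 clear under the bar's axis: the hook reaches through it, under the bar. Hooked more than 8 from its middle it hangs crooked.
- free_cup (a point): Centre of the floor of the carrier's empty cup (axes as the carrier's, z up).
- free_cup_mid (a point): Where the middle of a bottle lies that stands fully down in the empty cup: 39 above the cup's floor.
- full_cup_mid (a point): The same point of the other cup, in which a bottle already stands.
- hook_seat (a point): Axis of a bar that lies in the bottom of the snap hook, 140 above the bench; fixed to the bath, whose place and yaw vary. x: from the hook's nose (robot's side) to its shank; y: along a hung bar and the tank; z up. Hook of 9 round bar in the x-z plane, mouth up, inside x -11 to +11, underside 13 below the seat; nose at -x with an outward lip to x = -26, 35 above the seat; shank at +x, 42 above it.
- gate (a joint): Sprung wire gate of the snap hook, rad: 0 shut, grows as it is pressed down and inward, stop 1.1. Hinged on the shank 35 above the seat; shut, it slopes down to the inside of the nose, 22 above the seat. 1 to 3 N opens it. A bar brought straight down between x = -6 and +4 passes it; it springs shut by itself once the bar's axis is less than 3 above the seat.
- tank_rim (a point): Centre of the tank's opening at rim height, 86 above the bench, straight below the hook seat; axes as hook_seat. White housing 142 (x) x 238 (y), tank inside 110 x 206, floor 24 above the bench; rear housing 110 high, to x = +119. A hung carrier's underside is 54 above the bench, 32 below the rim.
- beaker_mid (a point): Middle of the clear plastic beaker, a bystander, 59 diameter, 70 high.
- buffer_bottle_mid (a point): Middle of the blue-capped reagent bottle that stands next to the beaker, a bystander, 66 diameter, 128 high. (A still bigger one stands farther back, fixed.)
- hook_arm (a point): Where the level arm (11 diameter) that carries the hook leaves its shank: 8 above the seat, x = +15.5; axes as hook_seat. It runs to +x, to a boss 30 wide, up to 22 above the seat, on a post at x = +95 whose tip is 28 above the seat. Nothing of the hook is farther than 12 in y from its mid-plane.
- grip_mid (a point): Point half-way between the two black grip sleeves on top of the uprights, 103 above the carrier's underside. Sleeves: round, 13 diameter, centred at y = +27 and -27, from 90.5 to 115 above the underside. Take the carrier here from above, across both sleeves (67 over their outsides, closing along y); nothing is in between.
Not all that is in view belongs to the job. Leave any black, orange or yellow look-alike of the part that bears bottle_mid alone.

How it is judged:
On the way, in this order (a step that is already met when the one before it is completed fails the run):
1. the loose bottle stands in the empty cup of the carrier (distance between bottle_mid and free_cup_mid below 0.01 m and angle between bottle_mid's own z axis and vertical below 0.2 rad), for 0.2 s.
2. the carrier's bar presses the gate inward (value of joint gate above 0.3 rad and distance between bar_mid and hook_seat below 0.045 m).
At the end, for the whole second after the job is handed in: The carrier's bar lies in the bottom of the hook (from the seat: 9 mm along, 13 mm across, -6 to +7 mm in height), the gate is shut (under 0.08 rad), each bottle is within 10 mm of its seated place in its cup, and the carrier hangs within 0.2 rad of level, slower than 0.06 m/s (x of bar_mid in the frame of hook_seat between -0.009 and 0.009 m and y of bar_mid in the frame of hook_seat between -0.013 and 0.013 m and z of bar_mid in the frame of hook_seat between -0.006 and 0.007 m and value of joint gate below 0.08 rad and distance between bottle_mid and free_cup_mid below 0.01 m and distance between bottle_in_mid and full_cup_mid below 0.01 m and angle between carrier's own z axis and vertical below 0.2 rad and linear speed of carrier below 0.06 m/s); the robot touches nothing.
It fails at once if a dropper bottle is tipped over (angle between any of bottle_mid, bottle_in_mid's own z axis and vertical above 0.9 rad).
It fails at once if the beaker or the blue-capped reagent bottle next to it is pushed away by more than 30 mm (distance of any of beaker_mid, buffer_bottle_mid from where it was at the start of the episode above 0.03 m).
It also fails if it takes over 51 s, if anything falls off the work surface, if the arm or the gripper's body presses on something with over 40 N, if the wrist force passes 120 N, or if a joint passes its speed limit or range.

### The arm

A 6-joint arm with a two-finger parallel gripper is mounted at the origin on the work surface; the furniture and walls round the work are solid. World frame = base frame: x ahead of the robot, y to its left, z up, the work surface at z = 0. Lengths are in m, angles in rad, forces in N, time in s.
With the tool pointing down it reaches from about 0.375 to 0.9 m from the base axis. Payload 3.1 kg.
Tool frame: the origin (TCP) lies midway between the tips of the shut fingers; the grasp point (between the pads) lies 19 mm behind it (grip_depth is the distance from the TCP to the grasp point, in m); y points along the fingers, z is the direction in which the jaws open and shut, and the axes are right-handed (so a half turn about y gives the same grasp; the last joint's range is limited). The gripper opens to 85 mm and grips with 20 to 120 N. Pads are 22 mm wide; open, the fingers measure 114 mm over their backs; the gripper's body (76 mm by 85 mm) begins 54 mm behind the grasp point. The pads swing forward as they close: fully open they stand 13 mm farther back than shut.
Start: joints at [-0.178, 0.527, 1.433, -0, 1.181, -0.178], TCP at [0.625, 0, 0.203] pointing down, gripper open.
Joint ranges: [-3.08, 3.08], [-0.75, 2.2], [0.22, 2.44], [-1.43, 4.57], [0, 2.65], [-2.85, 2.85]. Speed limits (rad/s): [2.79, 2.79, 3.14, 3.14, 3.14, 3.14].

### API

Orientations are given as a unit quaternion [x, y, z, w].
In Python, from station import sense, snapshot, camera_model, sign_off, grip_depth gives the robot as it stands.
- The arm moves only by the tool play_rows, never from a script. Its argument "deltas" is a list of rows, each a list of 6 numbers: the shift along the tool's x, y, z in m, then the turn, a rotation vector about the tool's x, y, z in rad. A call has 1 to 12 rows; each row is the pose to reach, as a shift and turn from the pose commanded when the call began, along the tool's axes at that moment; what a row does not reach only later rows make up. A row lasts 1/10 s, in which the tool goes at most 50 mm and 8.59 degrees, less where a joint would pass 70% of its speed; a pose out of reach is approached as far as the arm can. A call with a gripper value outside its range is refused whole. "gripper" is the finger opening in m, from 0 to 0.0854, set as the call begins (left out, the last holds). The fingers move at their own pace and stop on an object; "force" is the grip in N (left out, the last holds). Time passes only in rows, so rows that repeat a pose let the fingers close. It gives the time, the measured TCP pose, the force and the opening at its end, in the units of the state.
- sense(): the state, without advancing time (a new reading comes with each control period).
- snapshot(name): name is "scene" or "side" or "wrist"; returns the picture (420x560x3 uint8, red, green, blue); there is no depth.
- camera_model(name): a dict with "fx", "fy", "cx", "cy" (pixels), "camera_from_world" (4x4, takes a point from world to camera coordinates). Camera axes: x right, y up, looking along -z (the intrinsics and any distortion apply to the point x, -y, -z); pixel columns grow to the right and rows downward; lengths in m; the calibration is good to about 2 mm. The wrist camera is an equidistant fisheye: a pixel r from the principal point sees the ray r / f radians off the axis. A picture is of the moment at which its call begins: read the wrist's pose just before it. camera_model takes no time and is no camera call; for the wrist camera it gives the pose at the moment of the call.
- sign_off(): hands the job in, once; it reports no verdict.
The state is a dict: "t": time; "q": joint angles; "qd": joint speeds; "tau": joint torques, N m; "tcp_pos": TCP position; "tool_rot": TCP orientation; "force": force on the tool from outside, world axes, zero at the start; "ft_torque": the same for the moment, N m; "finger_gap": opening from 0.0 (shut) to 1.0 (fully open).
Only numpy, scipy, OpenCV 4.12 (cv2) and the standard library are available. Lean on these libraries where they do the work, as an engineer would, in place of code of your own. Each camera call takes 0.05 s, during which the arm holds its last target.

## Working session

There is one attempt and no reset: what is moved stays moved. The work goes in short steps, Python scripts to look and compute and a tool call to move; the robot and the scene stay as the last step left them, time stands still between calls to the robot, and variables do not carry over. Pictures are saved under pics/ and viewed, and the job is handed in when it is done.

Besides the shell and the picture viewer there is one more tool, called after ">>>" by a JSON object that holds its "fn" and its "kwargs". play_rows: Moves the arm, as the interface text tells. Its arguments: {"type":"object","properties":{"deltas":{"type":"array"},"gripper":{"type":"number"},"force":{"type":"number"}},"required":["deltas"]}

```bash
mkdir -p pics; ls
python3 - <<'E'
from station import *
import cv2
s=sense();print(s);print(grip_depth)
for n in("scene","side","wrist"):
    m=camera_model(n);print(n,m)
    cv2.imwrite(f"pics/{n}0.png",snapshot(n)[:,:,::-1])
E
```

```text
pics
{'t': 0.0, 'q': array([-1.78487486e-01,  5.28488592e-01,  1.43393352e+00, -1.50730822e-05,
        1.18141179e+00, -1.78488924e-01]), 'qd': array([-0.00017226, -0.00059745, -0.00086947,  0.00120439, -0.00151294,
       -0.00022267]), 'tau': array([ 2.50220628e-04, -4.42344439e+01, -1.78024775e+01, -2.06930472e-04,
        8.36740597e-03,  2.24214921e-05]), 'tcp_pos': array([6.24199679e-01, 1.77066655e-04, 2.02210001e-01]), 'tool_rot': array([-0.50045746,  0.50064597, -0.49934981,  0.4995455 ]), 'force': array([-0.25471554, -0.20588852,  1.06176731]), 'ft_torque': array([ 0.02302306,  0.0035945 , -0.01916153]), 'finger_gap': 0.997589795012914}
0.0187
scene {'fx': 420.639251862393, 'fy': 420.639251862393, 'cx': 275.8311466090579, 'cy': 216.17732208854196, 'camera_from_world': array([[ 0.6895023 , -0.72420983,  0.01032925, -0.43192368],
       [ 0.44158171,  0.43163775,  0.78657132, -0.31672212],
       [-0.57410118, -0.53778153,  0.61741304, -0.73519059],
       [ 0.        ,  0.        ,  0.        ,  1.        ]])}
side {'fx': 435.7344212447725, 'fy': 435.7344212447725, 'cx': 280.39175813447633, 'cy': 210.21077317573318, 'camera_from_world': array([[-0.99961669,  0.01542778, -0.02298826,  0.57147782],
       [-0.027651  , -0.59768037,  0.80125751, -0.10779018],
       [-0.00137801,  0.80158603,  0.59787787, -1.0759869 ],
       [ 0.        ,  0.        ,  0.        ,  1.        ]])}
wrist {'fx': 325.19226210127806, 'fy': 325.19226210127806, 'cx': 284.58572466514585, 'cy': 207.46803296161696, 'camera_from_world': array([[ 9.99997595e-01,  7.57270770e-04, -2.05804570e-03,
        -6.24210515e-01],
       [-1.32255502e-03,  9.56861323e-01, -2.90542009e-01,
         3.83591363e-02],
       [ 1.74924536e-03,  2.90544032e-01,  9.56860024e-01,
        -3.79376990e-01],
       [ 0.00000000e+00,  0.00000000e+00,  0.00000000e+00,
         1.00000000e+00]])}
```

View pics/scene0.png

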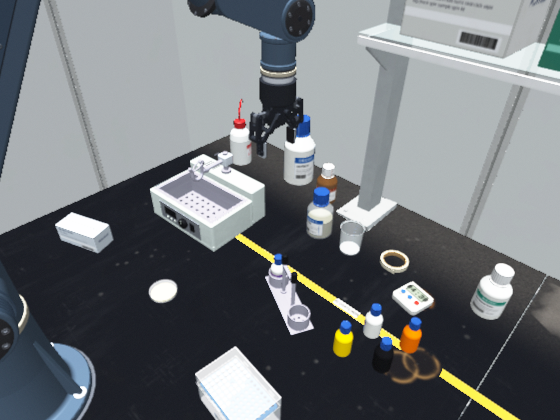

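View pics/side0.png

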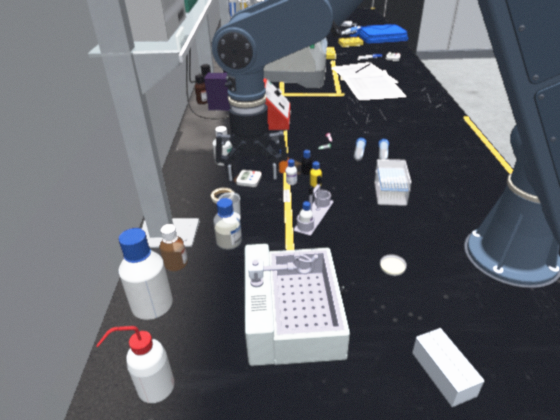

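View pics/wrist0.png

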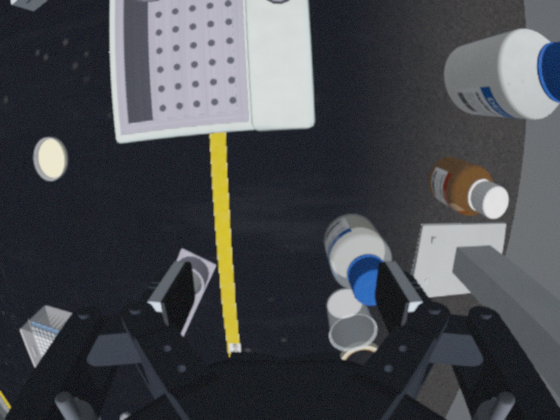

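```bash
cat > h.py <<'E'
import numpy as np, cv2
from station import *
CM={n:camera_model(n) for n in("scene","side")}
def proj(n,P,m=None):
    m=m or CM.get(n) or camera_model(n);P=np.atleast_2d(np.asarray(P,float))
    c=(m["camera_from_world"]@np.c_[P,np.ones(len(P))].T).T[:,:3]
    x,y,z=c[:,0],-c[:,1],-c[:,2]
    if n=="wrist":
        r=np.hypot(x,y);th=np.arctan2(r,z);k=th/np.maximum(r,1e-9)
        return np.c_[m["cx"]+m["fx"]*x*k,m["cy"]+m["fy"]*y*k]
    return np.c_[m["cx"]+m["fx"]*x/z,m["cy"]+m["fy"]*y/z]
def ray(n,uv,m=None):
    m=m or CM.get(n) or camera_model(n);a=(uv[0]-m["cx"])/m["fx"];b=(uv[1]-m["cy"])/m["fy"]
    if n=="wrist":
        t=np.hypot(a,b);s=np.sin(t)/max(t,1e-9);d=np.array([a*s,-b*s,-np.cos(t)])
    else: d=np.array([a,-b,-1.])
    T=m["camera_from_world"];R=T[:3,:3];d=R.T@d
    return -R.T@T[:3,3],d/np.linalg.norm(d)
def atz(n,uv,z,m=None):
    o,d=ray(n,uv,m);return o+d*(z-o[2])/d[2]
def tri(obs):
    A=np.zeros((3,3));b=np.zeros(3);rs=[]
    for n,uv,*m in obs:
        o,d=ray(n,uv,*m);M=np.eye(3)-np.outer(d,d);A+=M;b+=M@o;rs.append((o,M))
    p=np.linalg.solve(A,b);return p,[np.linalg.norm(M@(p-o))for o,M in rs]
def crop(src,x0,y0,w,h,k,out):
    im=cv2.imread(src)[y0:y0+h,x0:x0+w];im=cv2.resize(im,None,fx=k,fy=k,interpolation=cv2.INTER_CUBIC)
    for i in range(0,w,10):
        if (x0+i)%20==0: cv2.putText(im,str(x0+i),(i*k,10),0,.35,(0,255,255),1);cv2.line(im,(i*k,12),(i*k,18),(0,255,255),1)
    for j in range(0,h,10):
        if (y0+j)%20==0: cv2.putText(im,str(y0+j),(0,j*k+4),0,.35,(0,255,255),1)
    cv2.imwrite(out,im)
E
python3 - <<'E'
from h import *
crop("pics/scene0.png",240,230,190,140,4,"pics/c1.png")
crop("pics/side0.png",220,120,130,120,5,"pics/c2.png")
crop("pics/scene0.png",140,140,150,110,5,"pics/c3.png")
crop("pics/side0.png",230,230,130,115,5,"pics/c4.png")
E
```

```text
(no output)
```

View pics/c1.png

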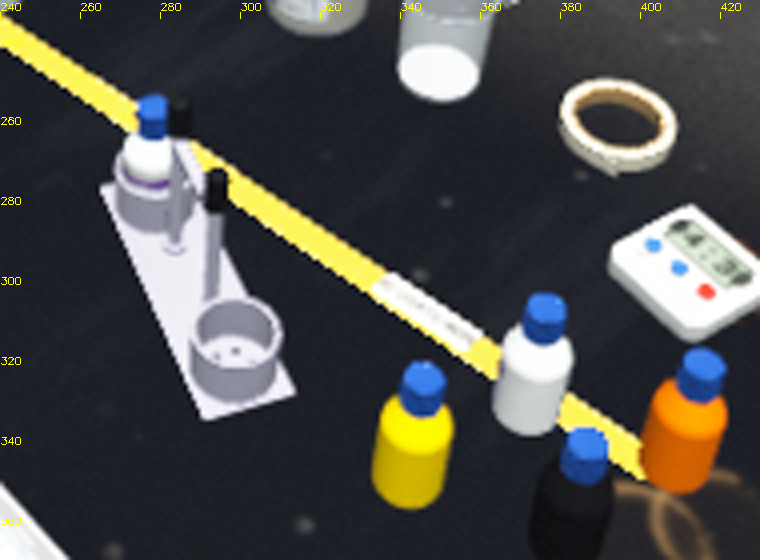

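View pics/c2.png

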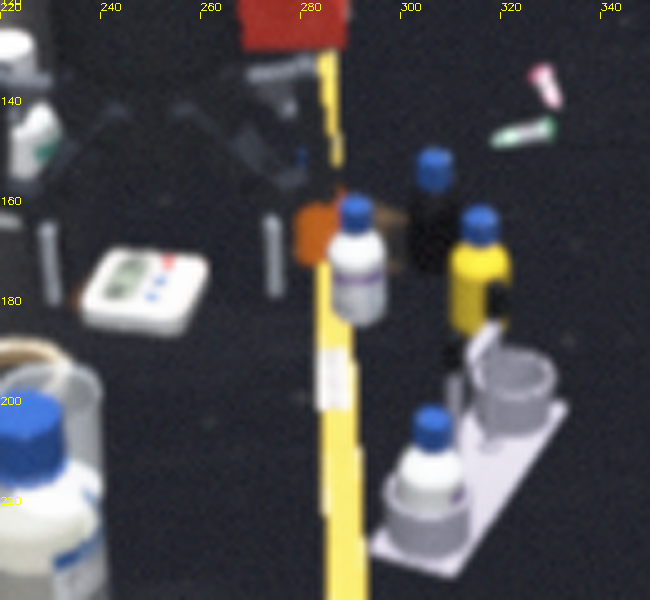

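View pics/c3.png

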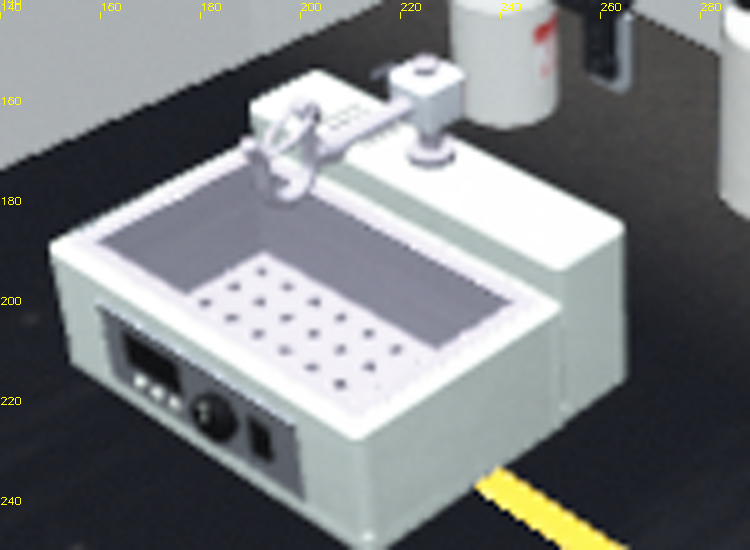

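View pics/c4.png

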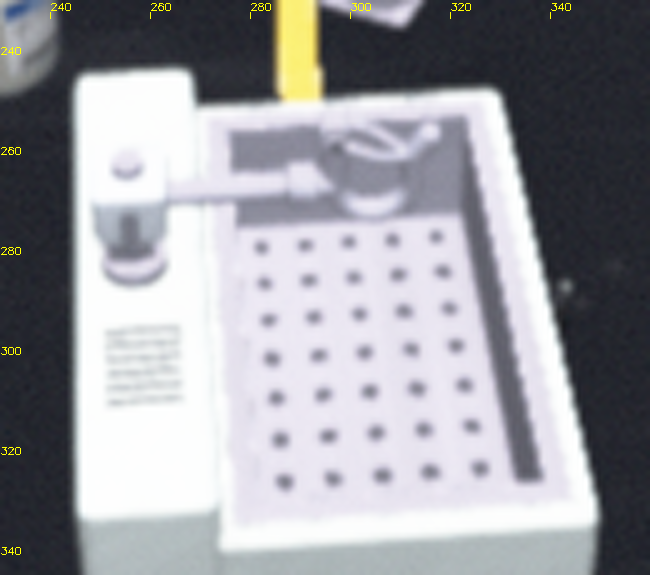

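Run:
```python
from h import *
from scipy.optimize import least_squares
r=lambda v:np.round(v,4)
print("cap top",tri([("scene",(376.4,305.3)),("side",(290.8,161))]))
print("cap top z.078",atz("scene",(376.4,305.3),.078),atz("side",(290.8,161),.078))
def fit(obs,x0):
    def f(p):
        c,s=np.cos(p[2]),np.sin(p[2]);o=[]
        for n,l,uv in obs:
            P=[p[0]+c*l[0]-s*l[1],p[1]+s*l[0]+c*l[1],l[2]]
            o+=list((proj(n,P)[0]-uv))
        return np.array(o)
    q=least_squares(f,x0);print(r(q.x));print(np.round(f(q.x).reshape(-1,2),1));return q.x
h=.004
fit([("scene",(-.025,.084,h),(265,276.9)),("scene",(-.025,-.084,h),(291.2,334)),("scene",(.025,-.084,h),(314,327.5)),
("side",(.025,.084,h),(294,229.5)),("side",(-.025,.084,h),(311,235)),("side",(-.025,-.084,h),(333.6,201)),
("scene",(0,-.027,.115),(293.5,272.5)),("scene",(0,.027,.115),(285.3,255)),("side",(0,-.027,.115),(319.3,177.5)),("scene",(0,-.06,.034),(299,310.5)),("side",(0,-.06,.034),(322.8,194)),
("scene",(0,.06,.082),(278,255)),("side",(0,.06,.082),(306.4,202.5))],[.6,-.1,0])
h=.086
fit([("scene",(-.071,.119,h),(150.5,189)),("scene",(-.071,-.119,h),(211.6,228)),("scene",(.071,-.119,h),(252,200.8)),
("side",(-.071,-.119,h),(329,248.5)),("side",(-.071,.119,h),(349.3,334.4)),("side",(.071,.119,h),(274,339.6)),
("scene",(.119,-.119,.110),(264.5,184.5)),("side",(.119,.119,.11),(245.8,333.5)),("side",(.119,-.119,.11),(245.5,245))],[.6,.3,0])
```

```text
cap top (array([ 0.53430903, -0.35094847,  0.07718766]), [np.float64(0.0014455151406030868), np.float64(0.0014455151406031225)])
cap top z.078 [ 0.53539841 -0.35144547  0.078     ] [ 0.53325959 -0.34777156  0.078     ]
[ 0.4746 -0.1789 -0.4639]
[[-1.  -0.8]
 [-0.4 -0. ]
 [-0.3 -0.4]
 [-0.4 -0.4]
 [-0.1 -1. ]
 [-0.6 -0.8]
 [ 0.4 -0.1]
 [-1.2 -0.6]
 [-0.4 -1.9]
 [-0.5  1.4]
 [-0.5  0.1]
 [ 0.3  0.6]
 [-0.4  0.4]]
[0.5238 0.1746 0.0554]
[[-2.7 -0.9]
 [-1.3 -1.5]
 [ 0.1 -1.4]
 [ 0.6 -1.7]
 [ 1.3 -1. ]
 [-1.2 -0.5]
 [ 0.2 -1. ]
 [-0.6 -0.8]
 [-0.9 -0.8]]
```

```bash
cat >> h.py <<'E'
from scipy.spatial.transform import Rotation as Ro
def down(yaw):
    # jaw (tool z) along (cos yaw, sin yaw,0), tool y = -Z
    z=np.array([np.cos(yaw),np.sin(yaw),0]);y=np.array([0,0,-1.]);x=np.cross(y,z)
    return Ro.from_matrix(np.c_[x,y,z])
def plan(p,yaw,pos=None,rot=None):
    s=sense();pos=s["tcp_pos"] if pos is None else np.array(pos);R=Ro.from_quat(s["tool_rot"]) if rot is None else rot
    d=R.inv().apply(np.array(p)-pos);w=(R.inv()*down(yaw)).as_rotvec()
    w2=(R.inv()*down(yaw+np.pi)).as_rotvec()
    print("pos",np.round(pos,4),"delta",np.round(d,4),"rv",np.round(w,4),"alt",np.round(w2,3))
    return d,w
E
python3 - <<'E'
from h import *
R=Ro.from_quat(sense()["tool_rot"]).as_matrix();print(R.round(3))
for n,uv in (("yellow",(345.8,321.5)),("black",(387,338.5)),("orange",(415.5,318.5))): print(n,atz("scene",uv,.078).round(3))
for n,uv in (("buffer cap",(321.5,191)),): print(n,atz("scene",uv,.128).round(3))
print("beaker",atz("scene",(350,251),0.).round(3))
plan([.534,-.350,.16],0)
plan([.534,-.350,.16],-.464)
# hook seat guess
print(tri([("scene",(196.5,177)),("side",(302.5,267))]))
print(proj("scene",[.5238,.1746,.14]),proj("side",[.5238,.1746,.14]))
E
```

```text
[[-0.    -0.002  1.   ]
 [-1.     0.    -0.   ]
 [-0.    -1.    -0.002]]
yellow [ 0.464 -0.332  0.078]
black [ 0.484 -0.407  0.078]
orange [ 0.559 -0.421  0.078]
buffer cap [ 0.703 -0.078  0.128]
beaker [ 0.701 -0.182  0.   ]
pos [6.244e-01 1.000e-04 2.024e-01] delta [ 0.3501  0.0425 -0.0903] rv [ 0.0017 -0.     -0.0003] alt [0.000e+00 3.142e+00 3.000e-03]
pos [6.244e-01 1.000e-04 2.024e-01] delta [ 0.3501  0.0425 -0.0903] rv [1.70e-03 4.64e-01 1.00e-04] alt [ 0.000e+00 -2.678e+00 -2.000e-03]
(array([0.52442343, 0.17184055, 0.13957337]), [np.float64(0.0036676008185222157), np.float64(0.003667600818522215)])
[[196.90781492 175.83650871]] [[304.5799806  268.67282267]]
```

>>> {"fn": "play_rows", "kwargs": {"deltas": [[0.035,0.004,-0.009,0,0.05,0],[0.075,0.009,-0.019,0,0.1,0],[0.115,0.014,-0.03,0,0.16,0],[0.155,0.019,-0.04,0,0.22,0],[0.195,0.024,-0.05,0,0.28,0],[0.235,0.028,-0.06,0,0.34,0],[0.275,0.033,-0.07,0,0.4,0],[0.315,0.038,-0.081,0,0.44,0],[0.34,0.041,-0.088,0.002,0.464,0],[0.35,0.0425,-0.09,0.002,0.464,0],[0.35,0.0425,-0.09,0.002,0.464,0],[0.35,0.0425,-0.09,0.002,0.464,0]], "gripper": 0.048, "force": 40}}

```text
t: 1.35
tcp_pos: [0.5351, -0.3486, 0.1606]
tool_rot: [0.371, -0.601, 0.601, -0.373]
force: [-1.1, 1.1, -0.3]
finger_gap: 0.561
```

Run:
```python
from h import *
m=camera_model("wrist");cv2.imwrite("pics/w1.png",snapshot("wrist")[:,:,::-1]);np.save("w1.npy",m["camera_from_world"])
print(proj("wrist",[[.534,-.35,.078],[.534,-.35,0],sense()["tcp_pos"]],m),sense()["tcp_pos"],sense()["force"])
```

```text
[[283.53069594 206.30206457]
 [283.66637559 184.93259312]
 [283.98785429 244.1300392 ]] [ 0.53535113 -0.34820411  0.16071801] [ 0.48981588 -0.92134945 -0.85181215]
```

View pics/w1.png

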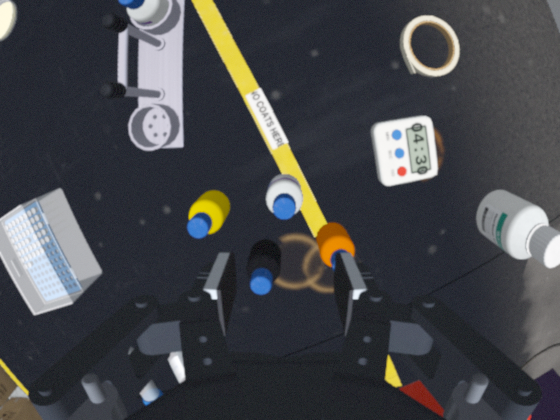

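Run:
```python
from h import *
plan([.5345,-.350,.058],-.464)
class M(dict):pass
m=dict(camera_model("wrist"));m["camera_from_world"]=np.load("w1.npy")
crop("pics/w1.png",90,0,120,160,4,"pics/c5.png")
p=np.array([.4746,-.1789]);a=-.4639;c,s=np.cos(a),np.sin(a)
L=np.array([[0,-.06,.004],[0,-.06,.034],[0,-.027,.115],[0,.027,.115],[.025,-.084,.004],[-.025,-.084,.004],[0,.06,.082]])
W=np.c_[p[0]+c*L[:,0]-s*L[:,1],p[1]+s*L[:,0]+c*L[:,1],L[:,2]]
print(proj("wrist",W,m).round(1))
```

```text
pos [ 0.5354 -0.3482  0.1607] delta [ 2.100e-03  1.027e-01 -1.000e-04] rv [-0.0012  0.0016 -0.0013] alt [-2.00e-03 -3.14e+00  2.00e-03]
[[159.7 125.1]
 [148.5 126.7]
 [104.4  89.2]
 [105.7  19. ]
 [182.9 146.7]
 [140.  148.8]
 [127.4  -7.8]]
```

View pics/c5.png

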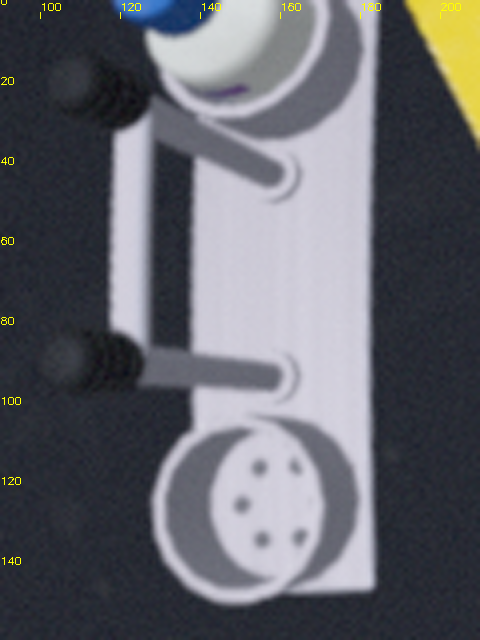

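>>> {"fn": "play_rows", "kwargs": {"deltas": [[0.001,0.025,0,0,0,0],[0.002,0.05,0,0,0,0],[0.002,0.075,0,0,0.001,0],[0.002,0.094,0,0,0.001,0],[0.002,0.1,0,0,0.001,0],[0.002,0.102,0,0,0.001,0],[0.002,0.102,0,0,0.001,0]]}}

```text
t: 2.1
tcp_pos: [0.5351, -0.3515, 0.0595]
tool_rot: [0.371, -0.601, 0.602, -0.372]
force: [0.2, 0.1, 1.1]
finger_gap: 0.562
```

>>> {"fn": "play_rows", "kwargs": {"deltas": [[0,0,0,0,0,0],[0,0,0,0,0,0],[0,0,0,0,0,0],[0,0,0,0,0,0],[0,0,0,0,0,0],[0,0,0,0,0,0]], "gripper": 0.01, "force": 40}}

```text
t: 2.7
tcp_pos: [0.5342, -0.3519, 0.0588]
tool_rot: [0.371, -0.601, 0.602, -0.372]
force: [0.4, 0.8, 0.0]
finger_gap: 0.118
```

Run:
```python
from h import *
cv2.imwrite("pics/w2.png",snapshot("wrist")[:,:,::-1]);
s=sense();print(s["tcp_pos"],s["force"],s["finger_gap"]*.0854)
```

```text
[ 0.5342344  -0.35182806  0.05871401] [-0.8675977  -0.21241299 -0.11619397] 0.009926787822806631
```

View pics/w2.png

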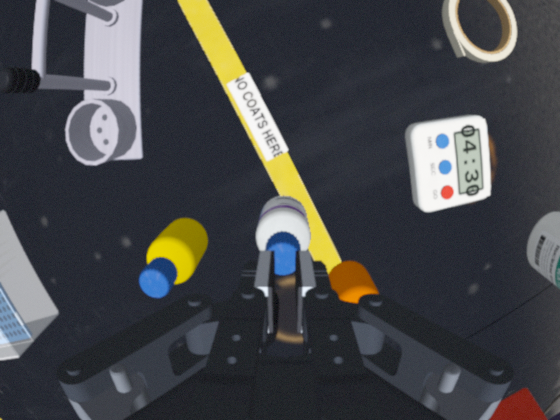

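Run:
```python
from h import *
m=camera_model("wrist")
s=sense();print(proj("wrist",[s["tcp_pos"],s["tcp_pos"]+[0,0,.019]]))
print(atz("wrist",(284,241),.078),atz("wrist",(283,215),.05),atz("wrist",(283,200),.03))
print(proj("wrist",[[.5345,-.35,.078],[.5345,-.35,.0]]))
crop("pics/w2.png",220,180,130,110,6,"pics/c6.png")
for n in("scene","side"):cv2.imwrite(f"pics/{n}2.png",snapshot(n)[:,:,::-1])
crop("pics/scene2.png",330,240,120,120,5,"pics/c7.png")
crop("pics/side2.png",250,130,100,80,6,"pics/c8.png")
```

```text
[[283.93076632 244.67683746]
 [283.94496561 259.25524192]]
[ 0.53891539 -0.34256111  0.078     ] [ 0.54046613 -0.33820973  0.05      ] [ 0.54197774 -0.33509475  0.03      ]
[[282.81065214 256.44147961]
 [283.1153393  210.84545967]]
```

View pics/c6.png

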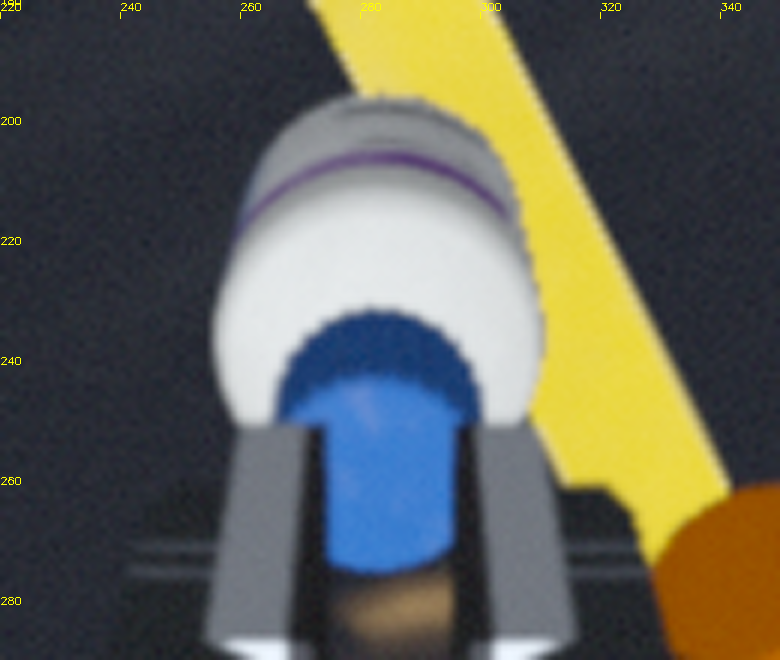

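View pics/c7.png

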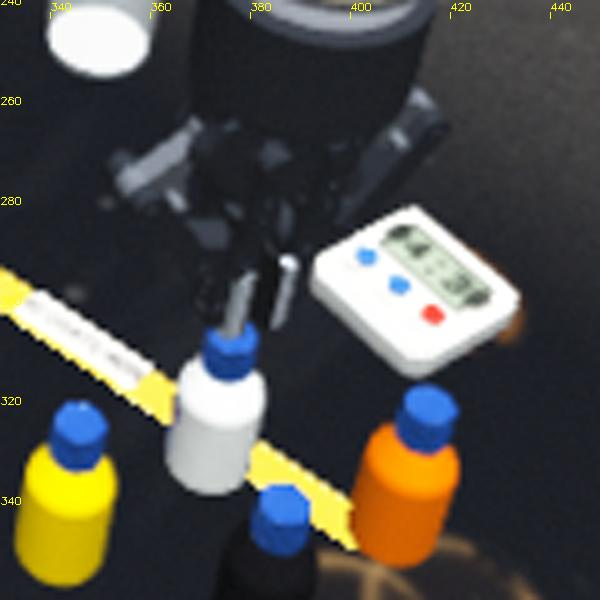

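View pics/c8.png

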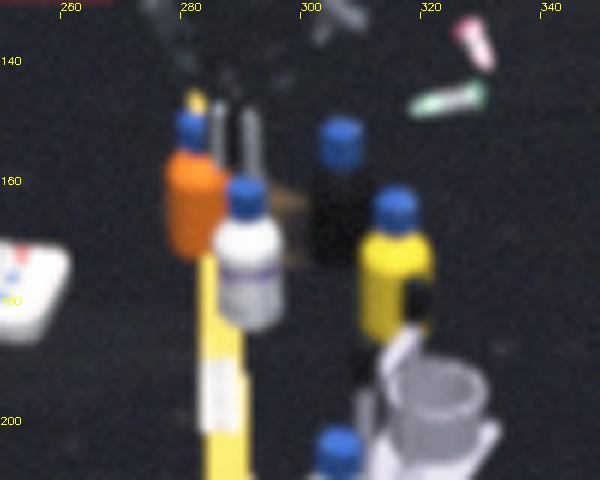

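Run:
```python
from h import *
s=sense();t=s["tcp_pos"];j=Ro.from_quat(s["tool_rot"]).as_matrix()[:,2]
for z in (.0587,.07,.08,.09):
    for n in ("scene","side"):
        P=t.copy();P[2]=z;print(z,n,proj(n,[P-.008*j,P+.008*j]).round(1).tolist())
print(tri([("scene",(387,305)),("side",(288,147))]), tri([("scene",(376,306)),("side",(291.3,160))]))
```

```text
0.0587 scene [[371.0, 313.4], [378.3, 311.2]]
0.0587 side [[292.9, 166.4], [288.1, 165.3]]
0.07 scene [[371.9, 309.6], [379.2, 307.4]]
0.07 side [[292.9, 163.2], [288.1, 162.1]]
0.08 scene [[372.7, 306.2], [380.1, 304.0]]
0.08 side [[292.8, 160.3], [288.0, 159.2]]
0.09 scene [[373.5, 302.7], [380.9, 300.5]]
0.09 side [[292.8, 157.4], [288.0, 156.3]]
(array([ 0.53517438, -0.37562223,  0.10558596]), [np.float64(0.00676929223728491), np.float64(0.006769292237284922)]) (array([ 0.53193509, -0.35217789,  0.07915014]), [np.float64(0.0004305130881277403), np.float64(0.0004305130881278967)])
```

Run:
```python
from h import *
s=sense();t=s["tcp_pos"];R=Ro.from_quat(s["tool_rot"]).as_matrix()
im=cv2.imread("pics/w2.png");k=6
im=cv2.resize(im,None,fx=k,fy=k,interpolation=cv2.INTER_CUBIC)
def poly(P,c):
    q=((proj("wrist",P)+.5)*k).astype(int);cv2.polylines(im,[q],True,c,2)
a=np.linspace(0,6.28,40)
c=np.array([.5335,-.351,0])
for z in(.078,.06):poly(np.c_[c[0]+.01*np.cos(a),c[1]+.01*np.sin(a),z+0*a],(0,255,0))
poly(np.c_[c[0]+.017*np.cos(a),c[1]+.017*np.sin(a),.0+0*a],(255,255,0))
poly(np.c_[c[0]+.017*np.cos(a),c[1]+.017*np.sin(a),.05+0*a],(255,255,0))
for g,col in((.005,(0,0,255)),(.01,(255,0,255))):
  for sg in(1,-1):
    poly([t+R@np.array(v) for v in((-.011,0,sg*g),(.011,0,sg*g),(.011,-.038,sg*g),(-.011,-.038,sg*g))],col)
cv2.imwrite("pics/o1.png",im[170*k:300*k,220*k:350*k])
for n in("pics/o1.png",):print(im.shape)
```

```text
(2520, 3360, 3)
```

View pics/o1.png

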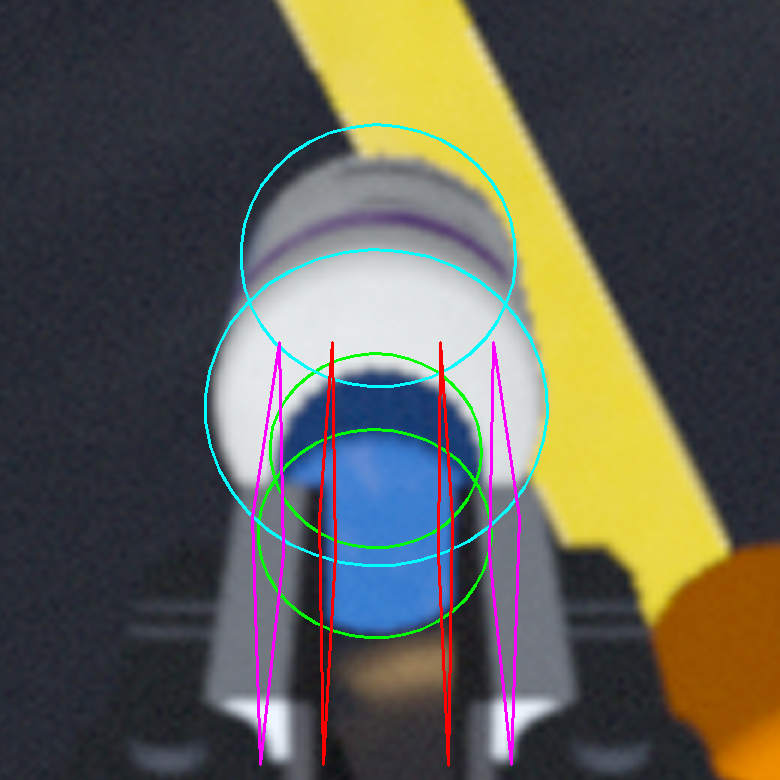

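Run:
```python
from h import *
s=sense();t=s["tcp_pos"];R=Ro.from_quat(s["tool_rot"]).as_matrix()
for a,b in (((375,307.5),(291.8,160)),((386.5,305),(286.3,158))):
    p,e=tri([("scene",a),("side",b)]);print(p,e,R.T@(p-t))
print(R.round(3))
for h in (0,.01,.015,.02,.025): print(h,proj("wrist",[t+R@[x,-h,.005] for x in(-.011,.011)]).round(1).tolist())
```

```text
[ 0.52959935 -0.35261164  0.07811104] [np.float64(0.0005975835460185434), np.float64(0.0005975835460185343)] [ 0.00277804 -0.01945864 -0.00374606]
[ 0.54709584 -0.36530076  0.07940889] [np.float64(0.001011180970557025), np.float64(0.001011180970557018)] [ 0.00627305 -0.02071909  0.01758518]
[[-0.448  0.002  0.894]
 [-0.894 -0.    -0.448]
 [-0.    -1.     0.002]]
0 [[292.9, 226.7], [292.5, 261.9]]
0.01 [[293.3, 233.2], [292.9, 269.9]]
0.015 [[293.6, 236.7], [293.1, 274.2]]
0.02 [[293.9, 240.5], [293.4, 278.7]]
0.025 [[294.1, 244.4], [293.6, 283.5]]
```

>>> {"fn": "play_rows", "kwargs": {"deltas": [[0,0,0,0,0,0],[0,0,0,0,0,0],[0,0,0,0,0,0],[0,0.006,0,0,0,0],[0,0.014,0,0,0,0],[0,0.018,0,0,0,0],[0,0.018,0,0,0,0]], "gripper": 0.05}}

```text
t: 3.55
tcp_pos: [0.5336, -0.3512, 0.0394]
tool_rot: [-0.371, 0.602, -0.601, 0.372]
force: [-0.6, -0.6, 0.7]
finger_gap: 0.586
```

Run:
```python
from h import *
for n in("scene","side","wrist"):cv2.imwrite(f"pics/{n}3.png",snapshot(n)[:,:,::-1])
crop("pics/scene3.png",330,240,120,120,5,"pics/c7.png")
crop("pics/side3.png",250,130,100,80,6,"pics/c8.png")
crop("pics/wrist3.png",200,160,160,150,5,"pics/c9.png")
s=sense();print(s["tcp_pos"],s["force"],s["finger_gap"]*.0854)
```

```text
[ 0.53435694 -0.35185413  0.04062013] [-0.20663169 -0.22779946  0.52270283] 0.04948584852322585
```

View pics/c7.png

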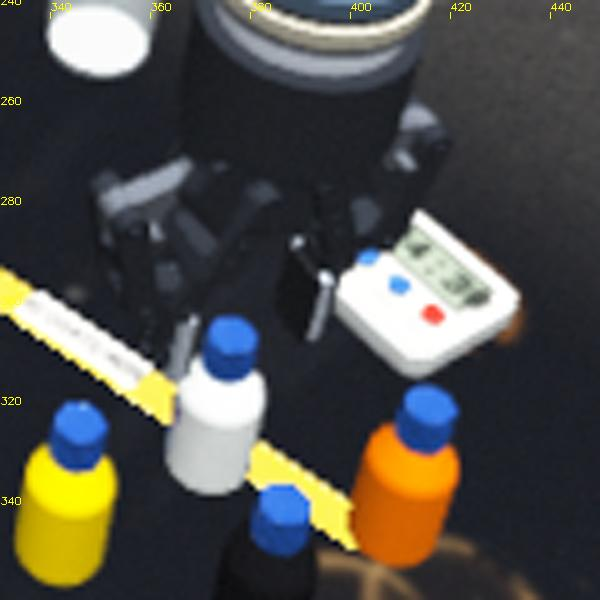

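View pics/c8.png

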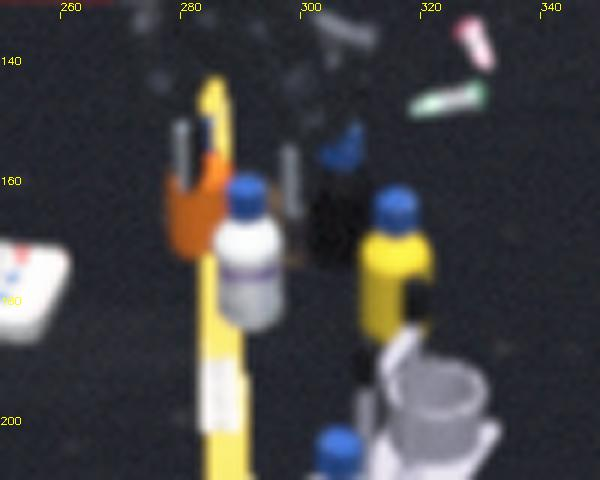

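View pics/c9.png

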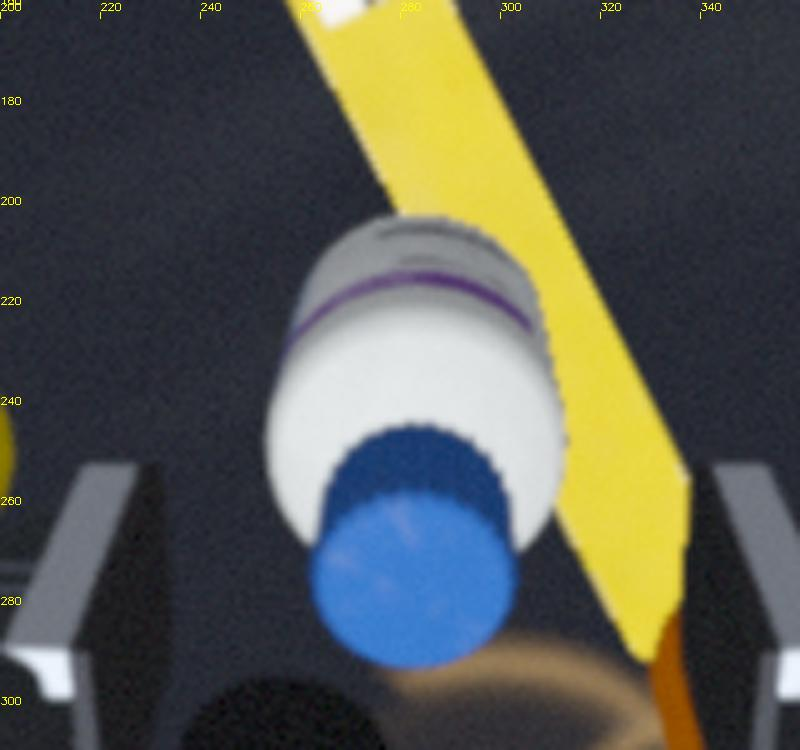

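Run:
```python
from h import *
s=sense();t=s["tcp_pos"];R=Ro.from_quat(s["tool_rot"]).as_matrix()
for a,b in (((364.5,316),(298.5,166)),((392.5,308),(280,161))):
    p,e=tri([("scene",a),("side",b)]);print(p,e,R.T@(p-t))
print(proj("wrist",[s["tcp_pos"],[.534,-.351,.078]]), s["q"])
m=camera_model("wrist")["camera_from_world"];print(-R.T@(t-(-m[:3,:3].T@m[:3,3])))
```

```text
[ 0.51027957 -0.34395363  0.06212133] [np.float64(1.2765616075948395e-07), np.float64(1.2765616083175688e-07)] [ 0.0037259  -0.02155065 -0.02502252]
[ 0.56482045 -0.37287259  0.06356903] [np.float64(0.001098699258950198), np.float64(0.0010986992589500312)] [ 0.00511347 -0.02288161  0.03669792]
[[283.92577496 244.70638518]
 [282.44471181 275.37585823]] [-7.57198311e-01  7.51665502e-01  1.51356696e+00  1.31880854e-03
  8.74678583e-01 -2.92998091e-01]
[-0.07403075 -0.17050725  0.00025651]
```

>>> {"fn": "play_rows", "kwargs": {"deltas": [[0,0,0,0,0,0],[0,0,0,0,0,0],[0,0,0,0,0,0],[0,0,0,0,0,0],[0,0,0,0,0,0]], "gripper": 0.005, "force": 40}}

```text
t: 4.2
tcp_pos: [0.5344, -0.3519, 0.0411]
tool_rot: [0.371, -0.601, 0.602, -0.372]
force: [-1.2, 0.4, 3.1]
finger_gap: 0.201
```

Run:
```python
from h import *
for n in("scene","wrist"):cv2.imwrite(f"pics/{n}4.png",snapshot(n)[:,:,::-1])
crop("pics/scene4.png",330,240,120,120,5,"pics/c7.png")
crop("pics/wrist4.png",200,160,160,150,5,"pics/c9.png")
s=sense();print(s["tcp_pos"],s["force"],s["finger_gap"]*.0854)
```

```text
[ 0.53443724 -0.35191437  0.04113126] [-0.73163349 -0.26153343  4.18754634] 0.01702042562110996
```

View pics/c7.png

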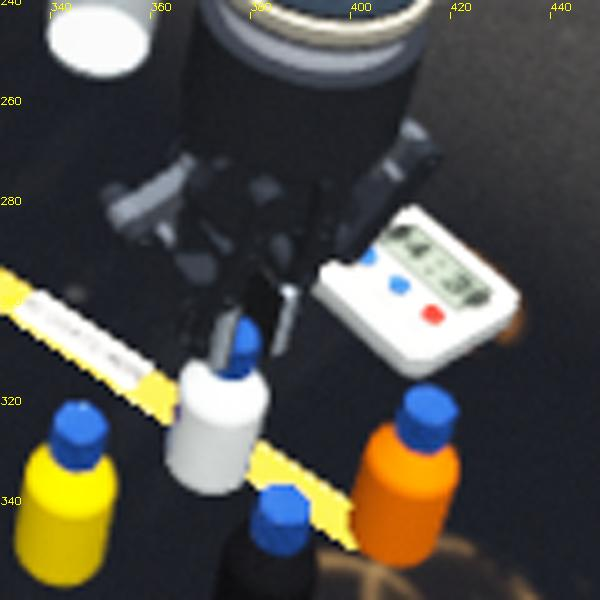

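View pics/c9.png

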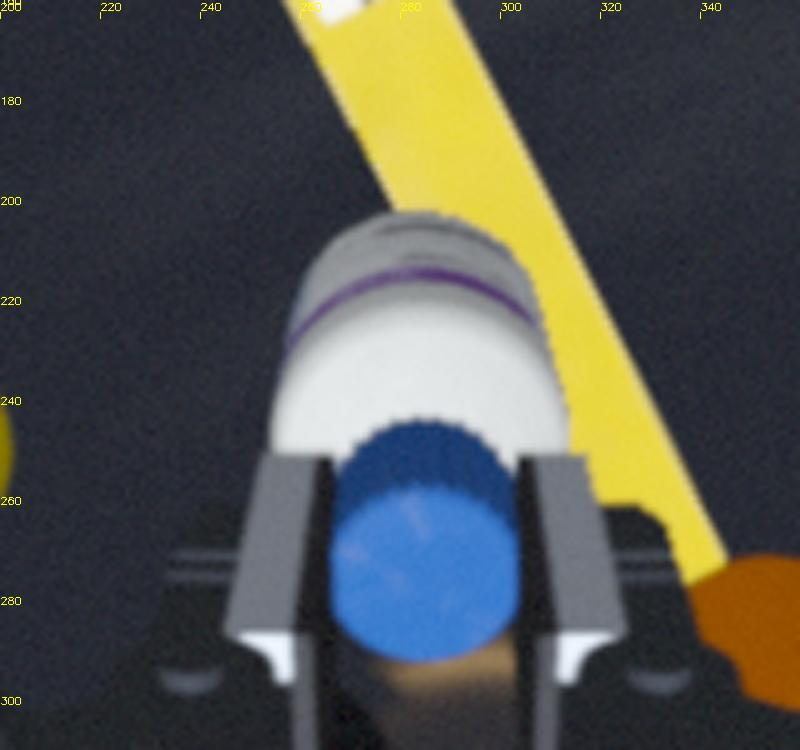

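Run:
```python
from h import *
from scipy.optimize import least_squares
mw=dict(camera_model("wrist"));mw["camera_from_world"]=np.load("w1.npy")
h=.004
obs=[("scene",(-.025,.084,h),(265,276.9)),("scene",(-.025,-.084,h),(291.2,334)),("scene",(.025,-.084,h),(314,327.5)),
("side",(.025,.084,h),(294,229.5)),("side",(-.025,.084,h),(311,235)),("side",(-.025,-.084,h),(333.6,201)),
("scene",(0,-.027,.115),(293.5,272.5)),("scene",(0,.027,.115),(285.3,255)),("scene",(0,-.06,.034),(299,310.5)),("side",(0,-.06,.034),(322.8,194)),
("scene",(0,.06,.082),(278,255)),("side",(0,.06,.082),(306.4,202.5)),
("wrist",(.025,-.084,.004),(183.3,147.3)),("wrist",(0,-.06,.034),(149.5,127.7)),("wrist",(0,-.06,.004),(157.5,126)),("wrist",(0,-.027,.004),(160,93.8)),("wrist",(0,.027,.004),(159,43.5))]
def f(p):
    c,s=np.cos(p[2]),np.sin(p[2]);o=[]
    for n,l,uv in obs:
        P=[p[0]+c*l[0]-s*l[1],p[1]+s*l[0]+c*l[1],l[2]]
        o+=list((proj(n,P,mw if n=="wrist" else None)[0]-uv)*(1.5 if n=="wrist" else 1))
    return np.array(o)
q=least_squares(f,[.47,-.18,-.46],loss="soft_l1").x;print(q.round(4));print(f(q).reshape(-1,2).round(1).tolist())
yv=np.array([-np.sin(q[2]),np.cos(q[2])]);print("cup",q[:2]-.06*yv)
s=sense();t=s["tcp_pos"];R=Ro.from_quat(s["tool_rot"]).as_matrix()
p=atz("wrist",(284.5,274.7),.078);print("cap",p,R.T@(p-t))
```

```text
[ 0.4748 -0.1795 -0.4643]
[[-0.7, -0.8], [-0.1, 0.1], [0.0, -0.2], [-0.5, -0.5], [-0.2, -1.1], [-0.7, -0.9], [0.7, 0.0], [-0.9, -0.5], [-0.2, 1.6], [-0.6, -0.1], [0.6, 0.7], [-0.4, 0.3], [-0.0, -0.2], [-0.9, -0.7], [3.9, -0.7], [-1.3, 0.8], [0.1, 1.3]]
cup [ 0.44790733 -0.23317107]
cap [ 0.53493454 -0.35143738  0.078     ] [-0.00065881 -0.03686793  0.00031757]
```

>>> {"fn": "play_rows", "kwargs": {"deltas": [[0,-0.015,0,0,0,0],[0,-0.045,0,0,0,0],[0,-0.085,0,0,0,0],[0,-0.115,0,0,0,0],[0,-0.12,0,0,0,0],[0,-0.12,0,0,0,0]]}}

```text
t: 4.9
tcp_pos: [0.5346, -0.3522, 0.1623]
tool_rot: [0.371, -0.6, 0.603, -0.372]
force: [0.3, 0.1, -1.5]
finger_gap: 0.202
```

Run:
```python
from h import *
s=sense();print(s["finger_gap"],s["force"])
plan([.4475,-.2335,.161],-.464)
```

```text
0.20152674402056792 [ 0.31585164  0.06661171 -1.45202403]
pos [ 0.5346 -0.3522  0.1623] delta [-0.067   0.0006 -0.1311] rv [-0.0048 -0.0009  0.0004] alt [-1.000e-03  3.141e+00 -8.000e-03]
```

>>> {"fn": "play_rows", "kwargs": {"deltas": [[-0.007,0,-0.013,0,0,0],[-0.019,0,-0.037,0,0,0],[-0.033,0,-0.065,0,0,0],[-0.047,0,-0.092,0,0,0],[-0.06,0,-0.118,0,0,0],[-0.066,0,-0.129,-0.003,0,0],[-0.067,0,-0.131,-0.004,0,0],[-0.067,0,-0.131,-0.004,0,0],[-0.067,0,-0.131,-0.004,0,0]]}}

```text
t: 5.8
tcp_pos: [0.4483, -0.2346, 0.1604]
tool_rot: [-0.371, 0.602, -0.602, 0.371]
force: [-0.0, -0.7, -0.5]
finger_gap: 0.2
```

Run:
```python
from h import *
for n in("scene","side","wrist"):cv2.imwrite(f"pics/{n}5.png",snapshot(n)[:,:,::-1])
crop("pics/scene5.png",220,190,130,150,4,"pics/c7.png")
crop("pics/side5.png",250,100,110,140,4,"pics/c8.png")
a=cv2.imread("pics/c7.png");b=cv2.imread("pics/c8.png");h=max(a.shape[0],b.shape[0])
pad=lambda i:cv2.copyMakeBorder(i,0,h-i.shape[0],0,0,0)
cv2.imwrite("pics/j5.png",cv2.resize(np.hstack([pad(a),pad(b)]),None,fx=.82,fy=.82))
plan([.4475,-.2335,.047],-.464)
```

```text
pos [ 0.4478 -0.2342  0.1604] delta [-0.0004  0.1134 -0.0004] rv [ 0.0012 -0.0015 -0.0002] alt [0.00e+00 3.14e+00 2.00e-03]
```

View pics/j5.png

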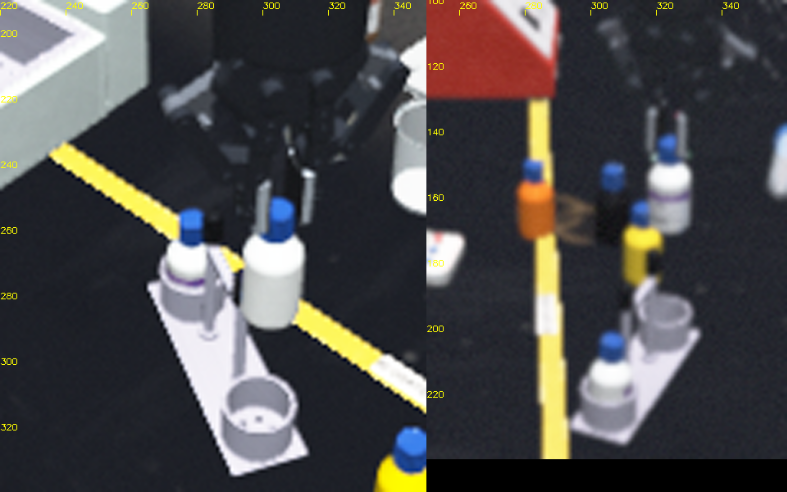

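View pics/wrist5.png

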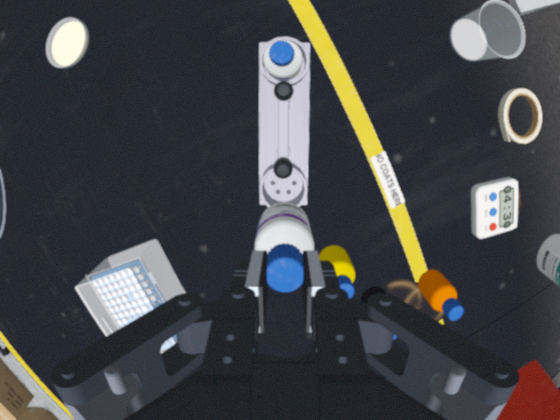

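Run:
```python
from h import *
p,e=tri([("scene",(305.6,252)),("side",(323.7,142.3))]);print(p,e,sense()["tcp_pos"])
crop("pics/scene5.png",260,230,100,110,7,"pics/c7.png")
crop("pics/side5.png",280,120,80,90,7,"pics/c8.png")
crop("pics/wrist5.png",240,20,110,160,4,"pics/c9.png")
print(proj("wrist",[[.4479,-.2332,.004],[.4479,-.2332,.034],[.4748,-.1795,.004]]))
```

```text
[ 0.45038454 -0.23619576  0.19793908] [np.float64(0.0011944254546529373), np.float64(0.0011944254546528987)] [ 0.44777876 -0.23415229  0.16041096]
[[284.04006648 183.07849914]
 [283.96177289 190.03761515]
 [283.99842419 124.508166  ]]
```

View pics/c7.png

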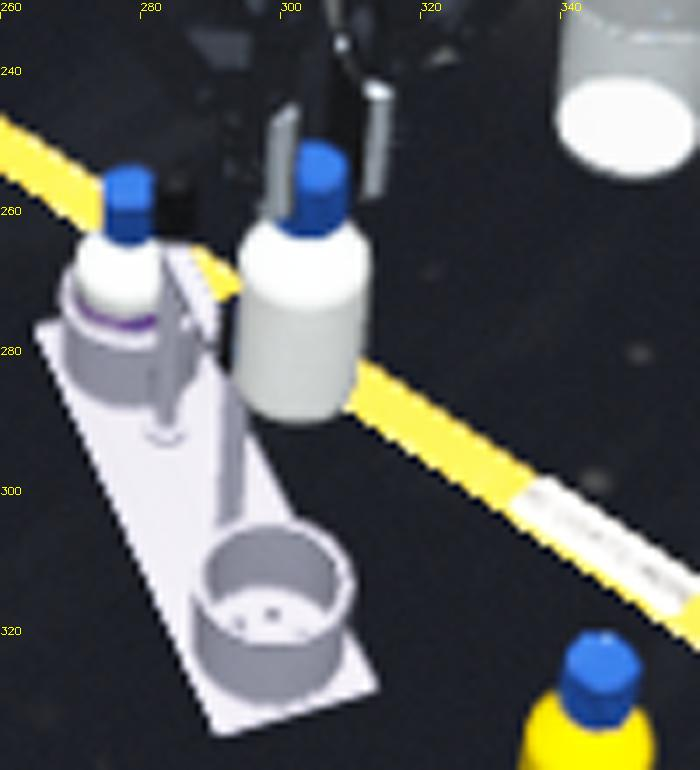

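View pics/c8.png

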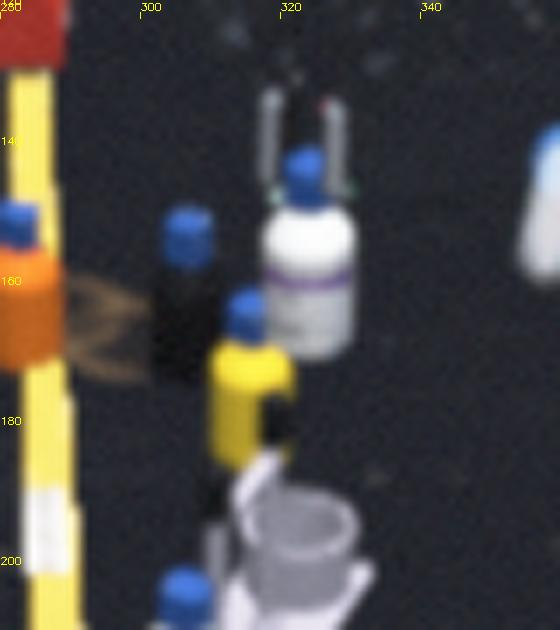

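View pics/c9.png

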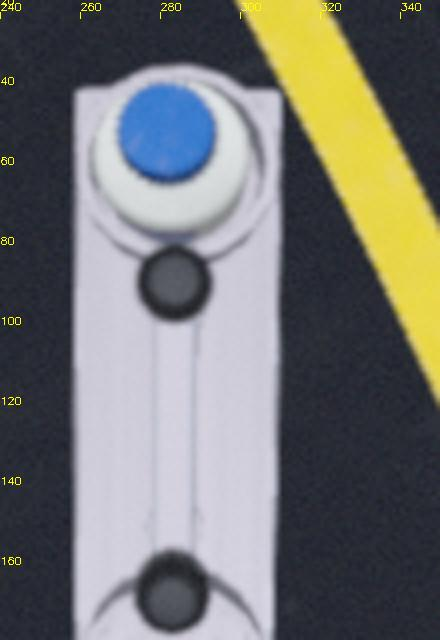

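Run:
```python
from h import *
p,e=tri([("scene",(305.7,253.4)),("side",(323.4,142.9))]);print(p,e,sense()["tcp_pos"])
print(proj("scene",[[.4478,-.2337,.198],[.4479,-.2332,.034]]),proj("side",[[.4478,-.2337,.198],[.4479,-.2332,.034]]))
# same point for original cap, as bias check
print(proj("scene",[.5349,-.3514,.078]),proj("side",[.5349,-.3514,.078]))
```

```text
[ 0.45056331 -0.23702623  0.19540027] [np.float64(0.0006607546840676704), np.float64(0.00066075468406765)] [ 0.44777876 -0.23415229  0.16041096]
[[303.0291648  252.40921308]
 [298.77501403 312.07344013]] [[324.39761683 142.44615042]
 [322.23009701 193.93153253]]
[[376.23594323 305.43369736]] [[290.21361616 160.40389704]]
```

>>> {"fn": "play_rows", "kwargs": {"deltas": [[0,0.02,-0.001,0,0,0],[0,0.045,-0.002,0,0,0],[0,0.065,-0.002,0,0,0],[0,0.073,-0.002,0,0,0],[0,0.075,-0.002,0,0,0],[0,0.075,-0.002,0,0,0]]}}

```text
t: 6.55
tcp_pos: [0.4456, -0.2326, 0.0857]
tool_rot: [-0.371, 0.602, -0.601, 0.371]
force: [-0.4, 0.5, -0.6]
finger_gap: 0.202
```

Run:
```python
from h import *
s=sense();print(s["tcp_pos"],s["force"])
for n in("scene","side","wrist"):cv2.imwrite(f"pics/{n}6.png",snapshot(n)[:,:,::-1])
crop("pics/scene6.png",260,250,90,90,8,"pics/c7.png")
crop("pics/side6.png",290,150,65,70,8,"pics/c8.png")
crop("pics/wrist6.png",230,120,110,160,4,"pics/c9.png")
```

```text
[ 0.44556213 -0.23260871  0.08567247] [-0.42948333  0.49799977 -0.55309055]
```

View pics/c7.png

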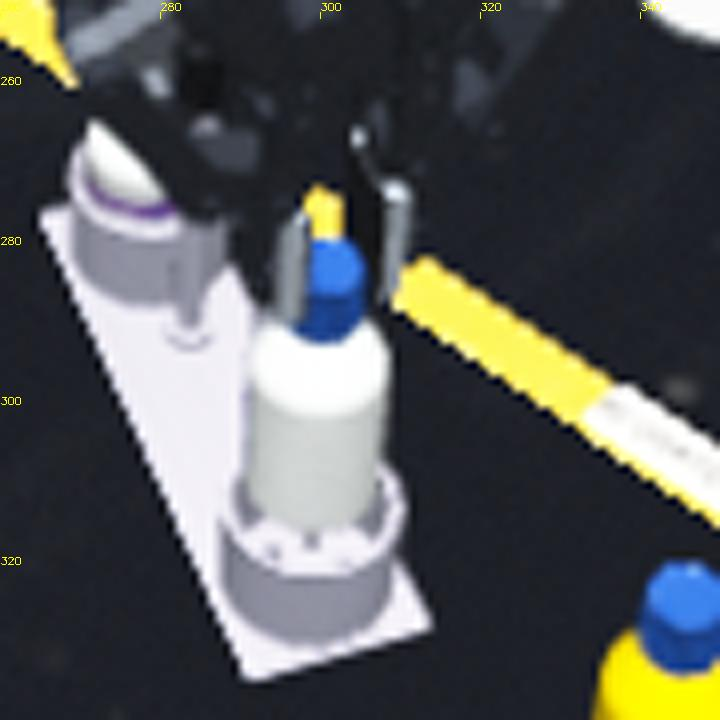

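View pics/c8.png

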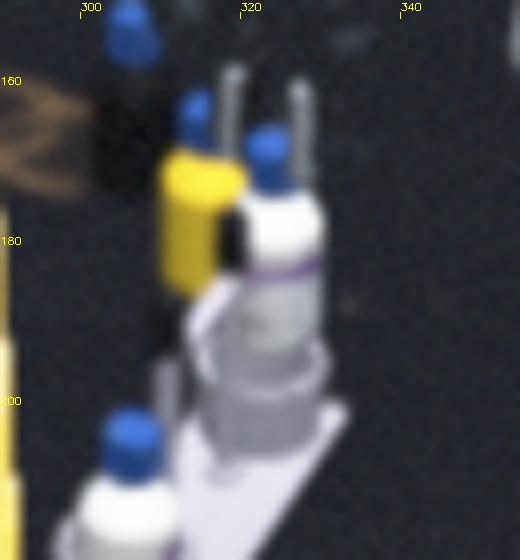

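View pics/c9.png

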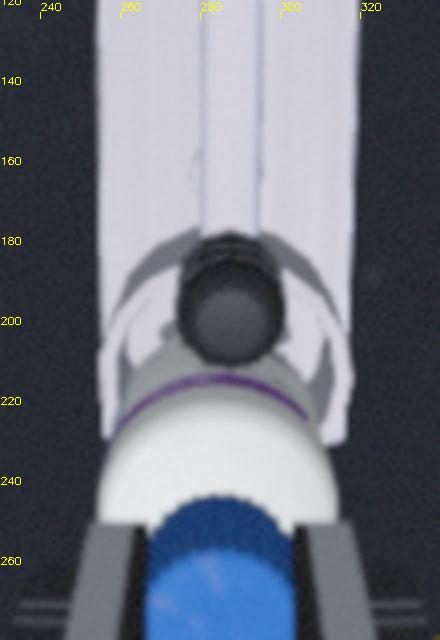

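>>> {"fn": "play_rows", "kwargs": {"deltas": [[0,0,0.0014,0,0,0],[0,0.004,0.0014,0,0,0],[0,0.01,0.0014,0,0,0],[0,0.016,0.0014,0,0,0],[0,0.022,0.0014,0,0,0],[0,0.027,0.0014,0,0,0],[0,0.03,0.0014,0,0,0],[0,0.03,0.0014,0,0,0]]}}

```text
t: 7.5
tcp_pos: [0.446, -0.2325, 0.0549]
tool_rot: [-0.372, 0.603, -0.601, 0.371]
force: [0.1, 0.0, -0.8]
finger_gap: 0.201
```

Run:
```python
from h import *
s=sense();print(s["tcp_pos"],s["force"])
for n in("scene","wrist"):cv2.imwrite(f"pics/{n}7.png",snapshot(n)[:,:,::-1])
crop("pics/scene7.png",260,250,90,90,8,"pics/c7.png")
crop("pics/wrist7.png",230,120,110,160,4,"pics/c9.png")
```

```text
[ 0.44601059 -0.2324826   0.05486351] [ 0.13760189  0.04606597 -0.83632972]
```

View pics/c7.png

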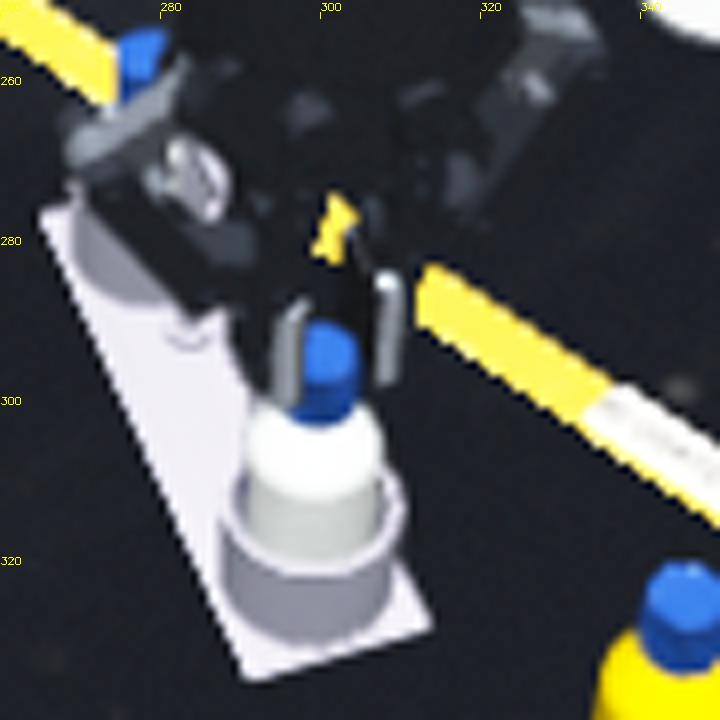

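View pics/c9.png

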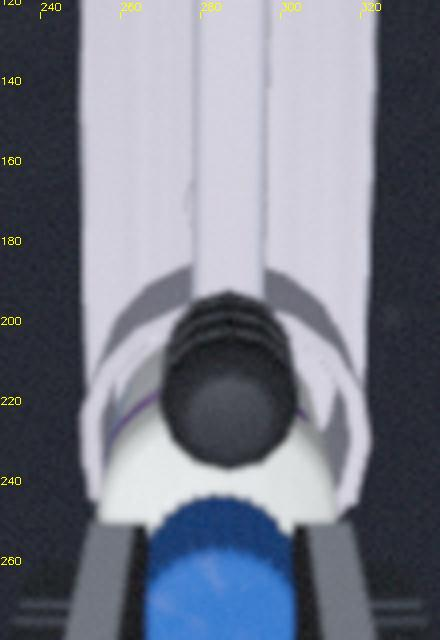

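>>> {"fn": "play_rows", "kwargs": {"deltas": [[0,0.002,0.0008,0,0,0],[0,0.005,0.0008,0,0,0],[0,0.007,0.0008,0,0,0],[0,0.0085,0.0008,0,0,0],[0,0.009,0.0008,0,0,0]]}}

```text
t: 8.1
tcp_pos: [0.4469, -0.2329, 0.0463]
tool_rot: [-0.372, 0.603, -0.601, 0.371]
force: [-0.1, -0.8, -1.5]
finger_gap: 0.197
```

>>> {"fn": "play_rows", "kwargs": {"deltas": [[0,0,0,0,0,0],[0,0,0,0,0,0],[0,0,0,0,0,0]], "gripper": 0.045}}

```text
t: 8.4
tcp_pos: [0.4471, -0.2331, 0.0466]
tool_rot: [-0.372, 0.602, -0.601, 0.371]
force: [0.0, -0.4, -0.4]
finger_gap: 0.526
```

>>> {"fn": "play_rows", "kwargs": {"deltas": [[0,-0.01,0,0,0,0],[0,-0.03,0,0,0,0],[0,-0.06,0,0,0,0],[0,-0.09,0,0,0,0],[0,-0.105,0,0,0,0],[0,-0.11,0,0,0,0]]}}

```text
t: 9.0
tcp_pos: [0.4483, -0.234, 0.1591]
tool_rot: [0.371, -0.601, 0.603, -0.372]
force: [-0.4, -0.6, -0.8]
finger_gap: 0.529
```

Run:
```python
from h import *
s=sense();print(s["tcp_pos"],s["force"])
m=camera_model("wrist");np.save("w8.npy",m["camera_from_world"])
for n in("wrist","scene","side"):cv2.imwrite(f"pics/{n}8.png",snapshot(n)[:,:,::-1])
crop("pics/scene8.png",250,240,90,100,7,"pics/c7.png")
```

```text
[ 0.44829458 -0.23402842  0.15912924] [-0.44298077 -0.59123057 -0.80872131]
```

View pics/c7.png

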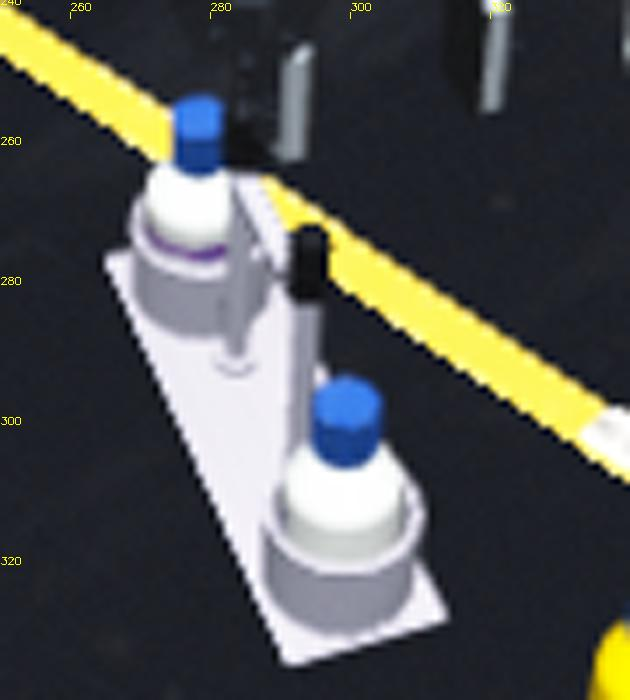

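View pics/wrist8.png

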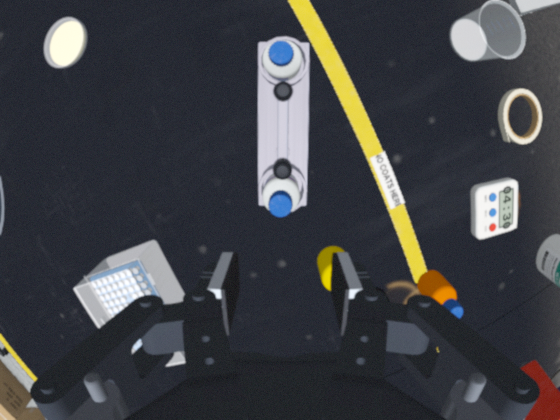

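Run:
```python
from h import *
m=dict(camera_model("wrist"));m["camera_from_world"]=np.load("w8.npy")
p=np.array([.4748,-.1795]);a=-.4643;c,s=np.cos(a),np.sin(a)
L=np.array([[0,-.027,.115],[0,.027,.115],[0,-.06,.082],[0,.06,.082],[.025,.084,.004],[-.025,.084,.004],[.025,-.084,.004],[-.025,-.084,.004]])
W=np.c_[p[0]+c*L[:,0]-s*L[:,1],p[1]+s*L[:,0]+c*L[:,1],L[:,2]]
print(proj("wrist",W,m).round(1))
crop("pics/wrist8.png",240,20,110,200,3,"pics/c9.png")
plan([.4748,-.1795,.16],-.4643+np.pi/2)
```

```text
[[282.8 172. ]
 [282.7  90.9]
 [282.9 205.1]
 [282.8  50.9]
 [308.5  42.3]
 [257.6  42.3]
 [307.  205.9]
 [259.2 205.9]]
pos [ 0.447  -0.233   0.1565] delta [-0.0603 -0.0034  0.0009] rv [ 1.2000e-03 -1.5715e+00 -2.0000e-03] alt [2.00e-03 1.57e+00 1.00e-03]
```

View pics/c9.png

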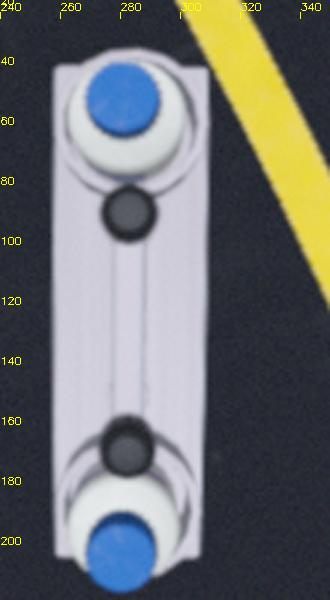

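>>> {"fn": "play_rows", "kwargs": {"deltas": [[-0.003,0,0,0,-0.1,0],[-0.008,-0.001,0,0,-0.24,0],[-0.014,-0.001,0,0,-0.38,0],[-0.02,-0.001,0,0,-0.52,0],[-0.026,-0.002,0,0,-0.66,0],[-0.032,-0.002,0,0,-0.8,0],[-0.038,-0.002,0,0,-0.94,0],[-0.044,-0.003,0,0,-1.08,0],[-0.05,-0.003,0.001,0,-1.22,0],[-0.055,-0.003,0.001,0,-1.36,0],[-0.059,-0.003,0.001,0,-1.48,0],[-0.06,-0.003,0.001,0,-1.571,0]], "gripper": 0.0854}}

```text
t: 10.35
tcp_pos: [0.4742, -0.1791, 0.158]
tool_rot: [-0.688, 0.163, -0.159, 0.689]
force: [-0.4, 0.3, 0.8]
finger_gap: 0.999
```

>>> {"fn": "play_rows", "kwargs": {"deltas": [[0,0,0,0,0,0],[0,0,0,0,0,0],[0,0,0,0,0,0]]}}

```text
t: 10.65
tcp_pos: [0.4747, -0.1799, 0.159]
tool_rot: [-0.687, 0.164, -0.162, 0.688]
force: [-0.4, 0.6, 0.3]
finger_gap: 1.0
```

Run:
```python
from h import *
s=sense();print(s["tcp_pos"],s["force"],s["q"],s["finger_gap"])
m=camera_model("wrist");np.save("w9.npy",m["camera_from_world"])
p=np.array([.4748,-.1795]);a=-.4643;c,sn=np.cos(a),np.sin(a)
L=np.array([[0,-.027,.115],[0,.027,.115],[0,-.06,.082],[0,.06,.082],[0,0,.086]])
W=np.c_[p[0]+c*L[:,0]-sn*L[:,1],p[1]+sn*L[:,0]+c*L[:,1],L[:,2]]
print(proj("wrist",W,m).round(1))
plan([.4748,-.1795,.16],-.4643+np.pi/2)
for n in("wrist","scene","side"):cv2.imwrite(f"pics/{n}9.png",snapshot(n)[:,:,::-1])
```

```text
[ 0.47468071 -0.17994373  0.15897085] [-0.4459772   0.62248338  0.2511073 ] [-5.82931330e-01  4.35315835e-01  1.76800512e+00  2.76711418e-04
  9.41602477e-01 -1.68757782e+00] 1.0002338715336414
[[246.7 219.3]
 [323.8 219.2]
 [210.9 206.1]
 [359.4 205.9]
 [285.2 207.4]]
pos [ 0.4747 -0.1799  0.159 ] delta [-0.0001 -0.001   0.0005] rv [-0.0006 -0.002  -0.0033] alt [ 5.00e-03  3.14e+00 -1.00e-03]
```

View pics/wrist9.png

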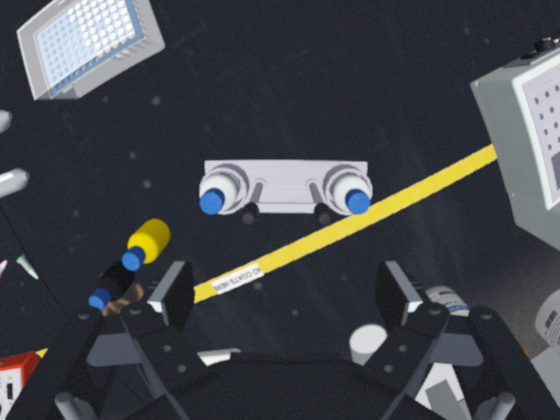

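View pics/scene9.png

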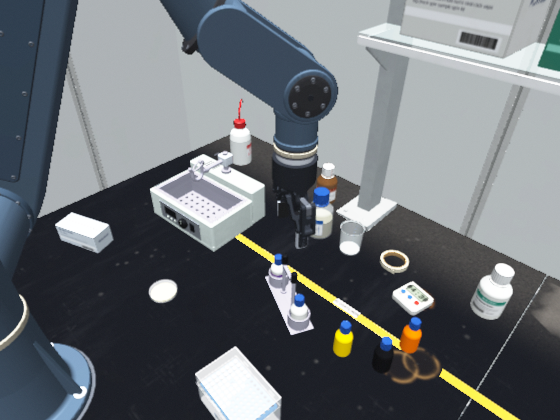

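>>> {"fn": "play_rows", "kwargs": {"deltas": [[0,0.02,0,0,-0.001,-0.002],[0,0.045,0,0,-0.001,-0.002],[0,0.065,0,0,-0.001,-0.002],[0,0.075,0,0,-0.001,-0.002],[0,0.078,0,0,-0.001,-0.002],[0,0.078,0,0,-0.001,-0.002]]}}

```text
t: 11.4
tcp_pos: [0.475, -0.1801, 0.0815]
tool_rot: [-0.688, 0.163, -0.163, 0.688]
force: [-0.4, 0.4, 0.6]
finger_gap: 0.998
```

Run:
```python
from h import *
s=sense();print(s["tcp_pos"],s["force"],s["finger_gap"])
plan([.4748,-.1795,.065],-.4643+np.pi/2)
for n in("wrist","scene","side"):cv2.imwrite(f"pics/{n}10.png",snapshot(n)[:,:,::-1])
crop("pics/wrist10.png",140,140,290,160,2,"pics/c9.png")
crop("pics/scene10.png",220,190,120,150,5,"pics/c7.png")
crop("pics/side10.png",260,130,100,110,6,"pics/c8.png")
```

```text
[ 0.47503387 -0.18006395  0.08154331] [-0.40935515  0.37739845  0.57766372] 0.9981768247509989
pos [ 0.475  -0.1801  0.0815] delta [-0.0005  0.0165  0.0004] rv [-0.0005  0.0003 -0.0001] alt [-0.000e+00 -3.141e+00  1.000e-03]
```

View pics/c9.png

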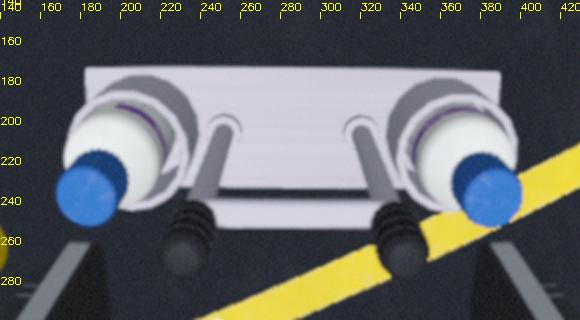

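View pics/c7.png

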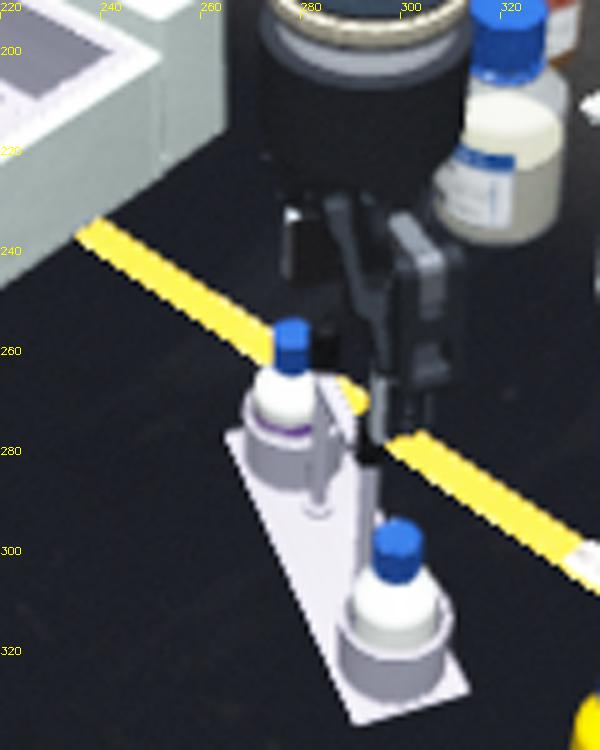

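View pics/c8.png

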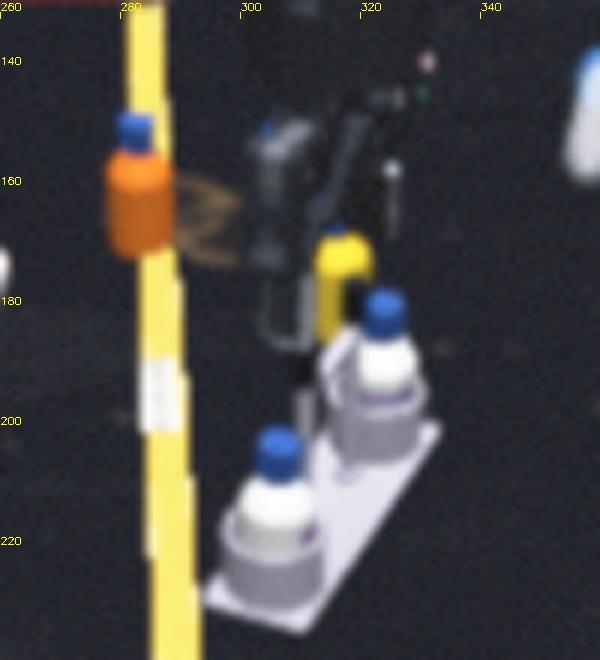

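>>> {"fn": "play_rows", "kwargs": {"deltas": [[0,0.005,0.001,0,0,0],[0,0.01,0.001,0,0,0],[0,0.014,0.001,0,0,0],[0,0.0155,0.001,0,0,0],[0,0.0155,0.001,0,0,0]]}}

```text
t: 12.05
tcp_pos: [0.4751, -0.1789, 0.0656]
tool_rot: [-0.688, 0.163, -0.162, 0.688]
force: [1.0, 0.0, 0.1]
finger_gap: 1.002
```

Run:
```python
from h import *
s=sense();print(s["tcp_pos"],s["force"],s["finger_gap"])
for n in("wrist","scene","side"):cv2.imwrite(f"pics/{n}11.png",snapshot(n)[:,:,::-1])
crop("pics/wrist11.png",140,140,290,160,2,"pics/c9.png")
crop("pics/scene11.png",250,240,80,90,8,"pics/c7.png")
crop("pics/side11.png",270,150,80,80,8,"pics/c8.png")
```

```text
[ 0.47509489 -0.17889624  0.0656021 ] [1.00433029 0.04967431 0.09552003] 1.0019998560697911
```

View pics/c9.png

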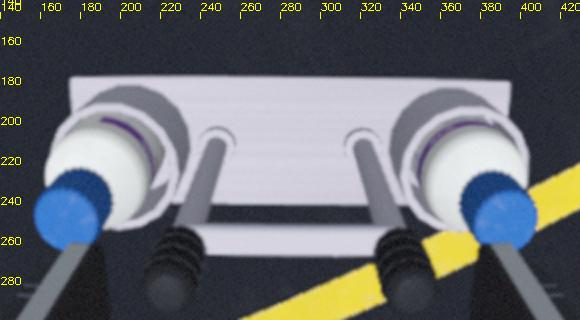

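View pics/c7.png

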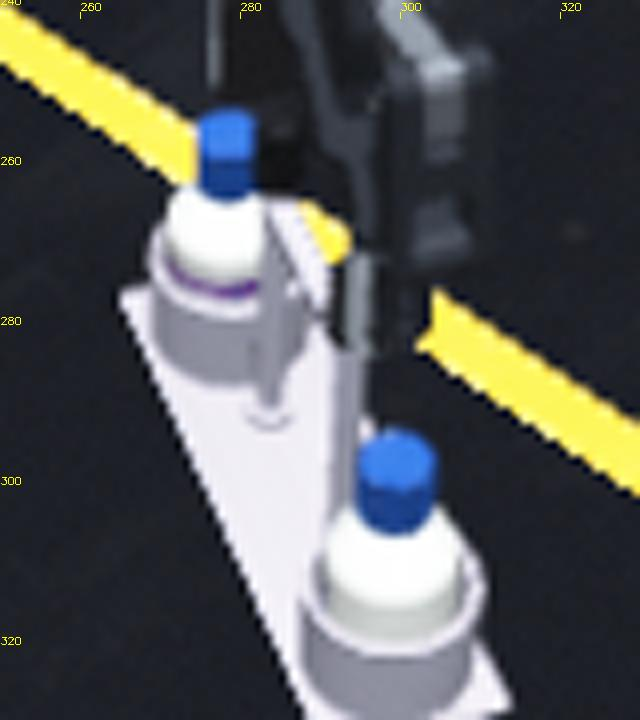

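View pics/c8.png

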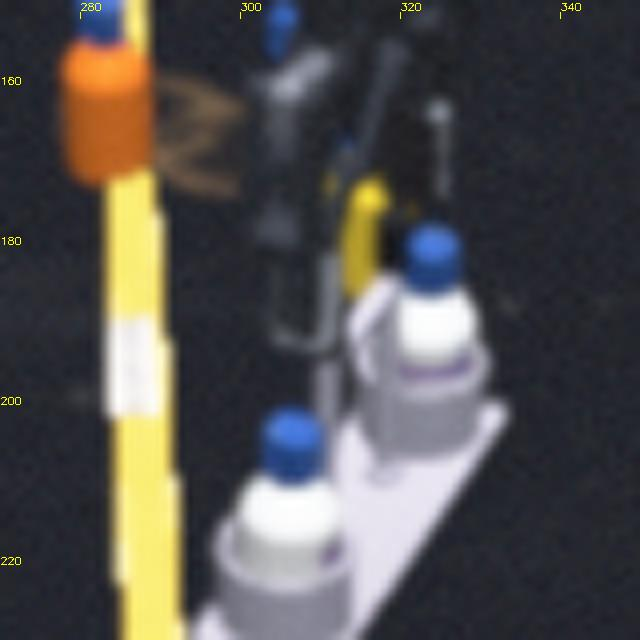

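>>> {"fn": "play_rows", "kwargs": {"deltas": [[0,0,0,0,0,0],[0,0,0,0,0,0],[0,0,0,0,0,0],[0,0,0,0,0,0],[0,0,0,0,0,0]], "gripper": 0.045, "force": 60}}

```text
t: 12.7
tcp_pos: [0.4755, -0.1791, 0.067]
tool_rot: [-0.688, 0.162, -0.163, 0.688]
force: [0.1, 0.3, 7.5]
finger_gap: 0.751
```

Run:
```python
from h import *
s=sense();print(s["tcp_pos"],s["force"],s["finger_gap"],s["finger_gap"]*.0854)
print(proj("wrist",[s["tcp_pos"]+[0,0,.115-s["tcp_pos"][2]]]))
for n in("wrist",):cv2.imwrite(f"pics/{n}12.png",snapshot(n)[:,:,::-1])
crop("pics/wrist12.png",140,140,290,160,2,"pics/c9.png")
```

```text
[ 0.47547414 -0.17913607  0.06703755] [0.10704973 0.33430531 7.46725194] 0.7507059929467615 0.06411029179765344
[[284.43301745 287.72650687]]
```

View pics/c9.png

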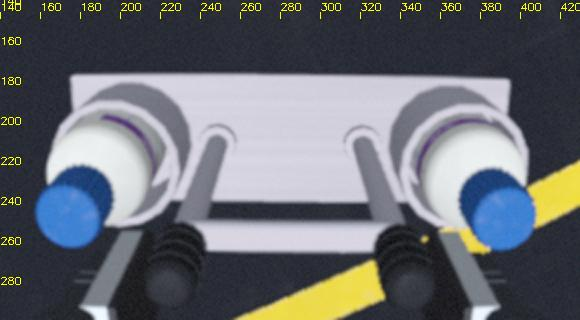

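>>> {"fn": "play_rows", "kwargs": {"deltas": [[0,-0.003,0,0,0,0],[0,-0.01,0,0,0,0],[0,-0.022,0,0,0,0],[0,-0.038,0,0,0,0],[0,-0.056,0,0,0,0],[0,-0.074,0,0,0,0],[0,-0.092,0,0,0,0],[0,-0.106,0,0,0,0],[0,-0.115,0,0,0,0],[0,-0.119,0,0,0,0],[0,-0.12,0,0,0,0],[0,-0.12,0,0,0,0]]}}

```text
t: 13.95
tcp_pos: [0.4749, -0.1789, 0.1856]
tool_rot: [-0.688, 0.163, -0.162, 0.688]
force: [0.1, -0.7, -2.9]
finger_gap: 0.748
```

Run:
```python
from h import *
s=sense();print(s["tcp_pos"],s["force"],s["finger_gap"],s["ft_torque"])
for n in("wrist","scene","side"):cv2.imwrite(f"pics/{n}13.png",snapshot(n)[:,:,::-1])
crop("pics/wrist13.png",140,140,290,160,2,"pics/c9.png")
crop("pics/scene13.png",210,170,130,120,6,"pics/c7.png")
crop("pics/side13.png",260,120,110,90,7,"pics/c8.png")
```

```text
[ 0.4749346  -0.17886772  0.18564125] [ 0.14049533 -0.74503383 -2.92985174] 0.7484654282924411 [ 0.04289826  0.01775928 -0.00926155]
```

View pics/c9.png

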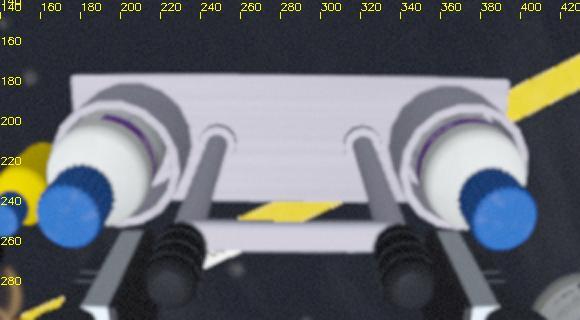

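View pics/c7.png

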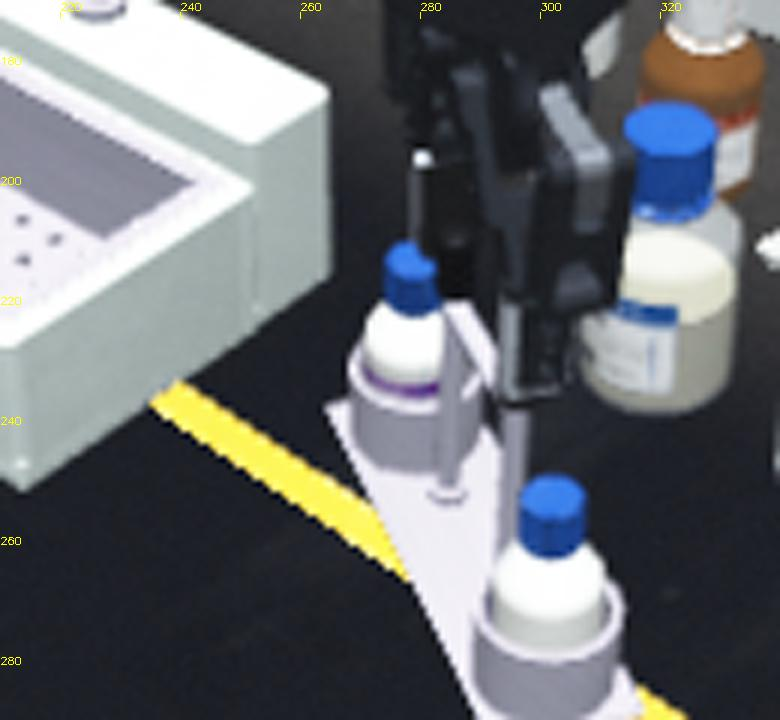

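View pics/c8.png

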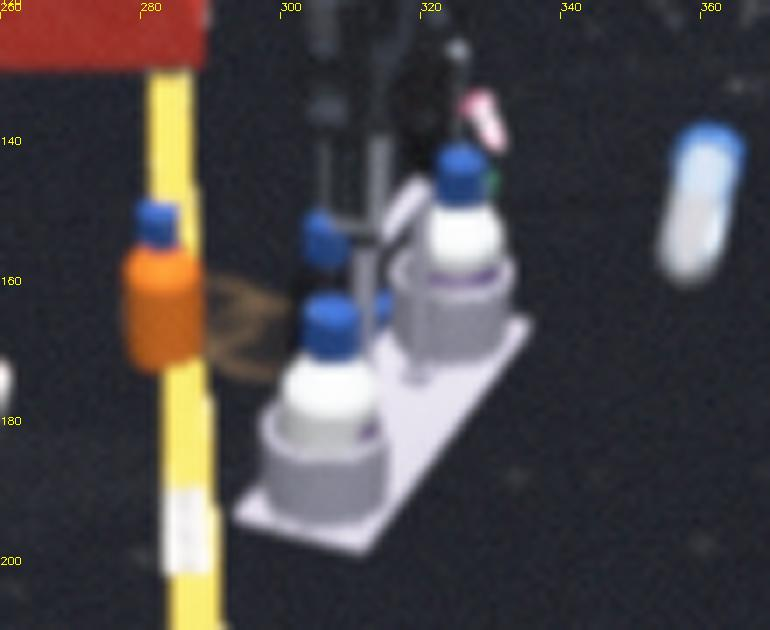

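```bash
cat >> h.py <<'E'
def hookpts(x,y,z,yaw):
    a=np.linspace(np.pi,2*np.pi,20)
    U=np.r_[[[-.0225,.032],[-.0155,.022]],np.c_[.0155*np.cos(a),.007+.0155*np.sin(a)],[[.0155,.0375]]]
    G=np.array([[.0155,.035],[-.0115,.022]]);A=np.array([[.0155,.008],[.08,.008]]);P=np.array([[.095,-.03],[.095,.028]])
    c,s=np.cos(yaw),np.sin(yaw)
    return [np.c_[x+c*L[:,0],y+s*L[:,0],z+L[:,1]] for L in(U,G,A,P)]
def tankpts(x,y,yaw):
    c,s=np.cos(yaw),np.sin(yaw);o=[]
    for X0,X1,Y,z in((-.071,.071,.119,.086),(-.055,.055,.103,.086),(.071,.119,.119,.110)):
        L=np.array([[X0,-Y],[X1,-Y],[X1,Y],[X0,Y],[X0,-Y]]);o.append(np.c_[x+c*L[:,0]-s*L[:,1],y+s*L[:,0]+c*L[:,1],0*L[:,0]+z])
    return o
def overlay(src,n,polys,x0,y0,w,h,k,out,m=None,col=(0,0,255)):
    im=cv2.imread(src)[y0:y0+h,x0:x0+w];im=cv2.resize(im,None,fx=k,fy=k,interpolation=cv2.INTER_CUBIC)
    for P in polys:
        q=np.round((proj(n,P,m)-[x0,y0]+.5)*k).astype(np.int32);cv2.polylines(im,[q],False,col,1,cv2.LINE_AA)
    cv2.imwrite(out,im)
E
python3 - <<'E'
from h import *
H=(.5238,.1746,.14,.0554)
pl=hookpts(*H)+tankpts(H[0],H[1],H[3])
overlay("pics/scene0.png","scene",pl,140,140,130,115,6,"pics/o2.png")
overlay("pics/side0.png","side",pl,230,230,130,125,6,"pics/o3.png")
E
```

```text
(no output)
```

View pics/o2.png

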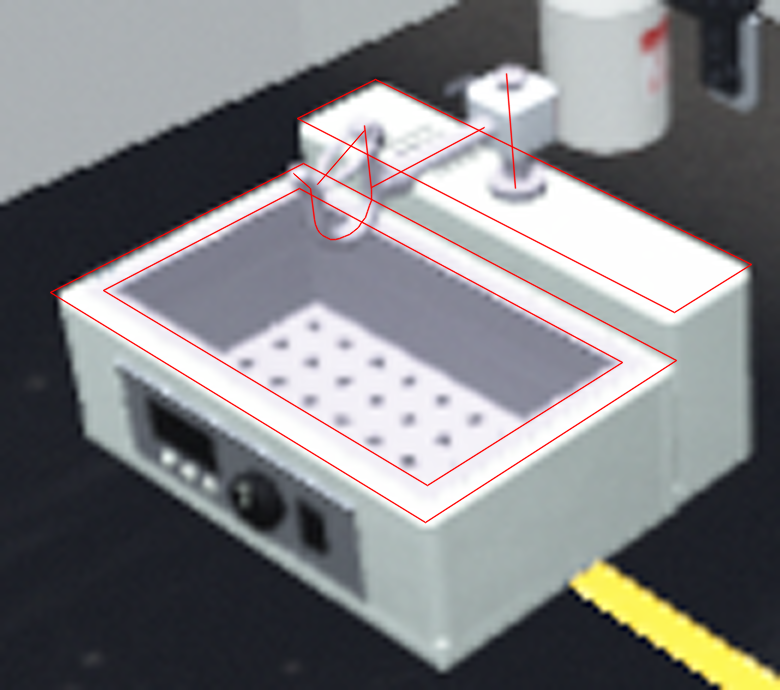

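View pics/o3.png

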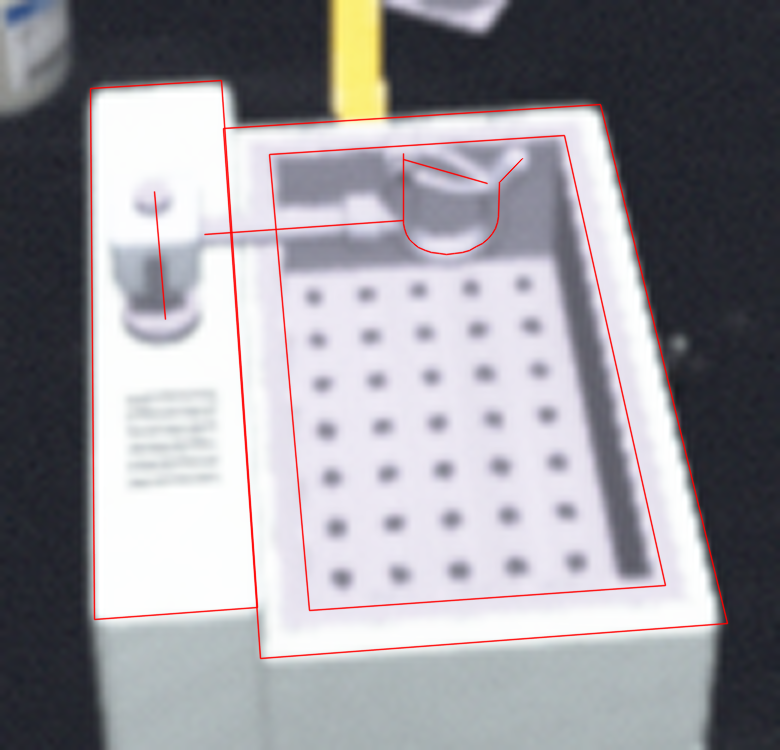

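Run:
```python
from h import *
yaw=.0554;hx=np.array([np.cos(yaw),np.sin(yaw)]);h=np.array([.5238,.171])
print(sense()["t"])
t=h-.07*hx;print(t)
plan([t[0],t[1],.178],np.pi/2+yaw)
```

```text
14.1
[0.45390739 0.16712398]
pos [ 0.4749 -0.1788  0.1853] delta [-0.1735  0.0078  0.3   ] rv [-0.0011 -0.5192 -0.0016] alt [ 2.000e-03  2.622e+00 -1.000e-03]
```

>>> {"fn": "play_rows", "kwargs": {"deltas": [[-0.002,0,0.004,0,-0.006,0],[-0.007,0,0.012,0,-0.02,0],[-0.015,0.001,0.026,0,-0.045,0],[-0.027,0.001,0.046,0,-0.08,0],[-0.04,0.002,0.069,0,-0.12,0],[-0.054,0.002,0.093,0,-0.162,0],[-0.068,0.003,0.117,0,-0.204,0],[-0.082,0.004,0.141,0,-0.246,0],[-0.096,0.004,0.165,0,-0.288,0],[-0.107,0.005,0.185,0,-0.32,0],[-0.115,0.005,0.198,0,-0.343,0],[-0.118,0.005,0.204,0,-0.353,0]]}}

```text
t: 15.3
tcp_pos: [0.4595, 0.0587, 0.181]
tool_rot: [-0.706, 0.038, -0.037, 0.707]
force: [-0.8, 0.4, -3.1]
finger_gap: 0.75
```

Run:
```python
from h import *
print(sense()["finger_gap"])
plan([.4539,.1671,.178],np.pi/2+.0554)
```

```text
0.7501549530366214
pos [0.4595 0.0587 0.181 ] delta [-0.0171  0.0032  0.1072] rv [-0.0012 -0.1622 -0.0013] alt [ 2.000e-03  2.979e+00 -2.000e-03]
```

>>> {"fn": "play_rows", "kwargs": {"deltas": [[-0.001,0,0.005,0,-0.01,0],[-0.003,0.001,0.018,0,-0.028,0],[-0.006,0.001,0.036,0,-0.055,0],[-0.009,0.002,0.056,0,-0.085,0],[-0.012,0.002,0.076,0,-0.115,0],[-0.015,0.003,0.092,0,-0.14,0],[-0.016,0.003,0.102,0,-0.155,0],[-0.017,0.003,0.106,0,-0.162,0],[-0.017,0.003,0.107,0,-0.162,0],[-0.017,0.003,0.107,0,-0.162,0],[-0.017,0.003,0.107,0,-0.162,0]]}}

```text
t: 16.4
tcp_pos: [0.4561, 0.1638, 0.1782]
tool_rot: [-0.707, -0.018, 0.018, 0.707]
force: [-0.2, 0.3, -3.1]
finger_gap: 0.748
```

Run:
```python
from h import *
s=sense();print(s["tcp_pos"],s["force"])
m=camera_model("wrist");np.save("w14.npy",m["camera_from_world"])
for n in("wrist","scene","side"):cv2.imwrite(f"pics/{n}14.png",snapshot(n)[:,:,::-1])
crop("pics/scene14.png",150,110,130,120,6,"pics/c7.png")
crop("pics/side14.png",240,190,130,120,6,"pics/c8.png")
```

```text
[0.45610198 0.16380219 0.17817485] [-0.1997933   0.30691353 -3.09807735]
```

View pics/wrist14.png

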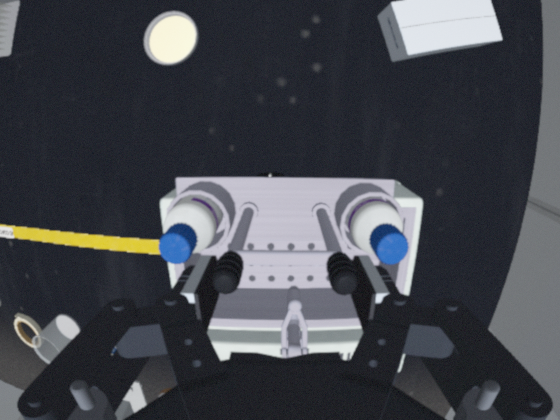

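View pics/c7.png

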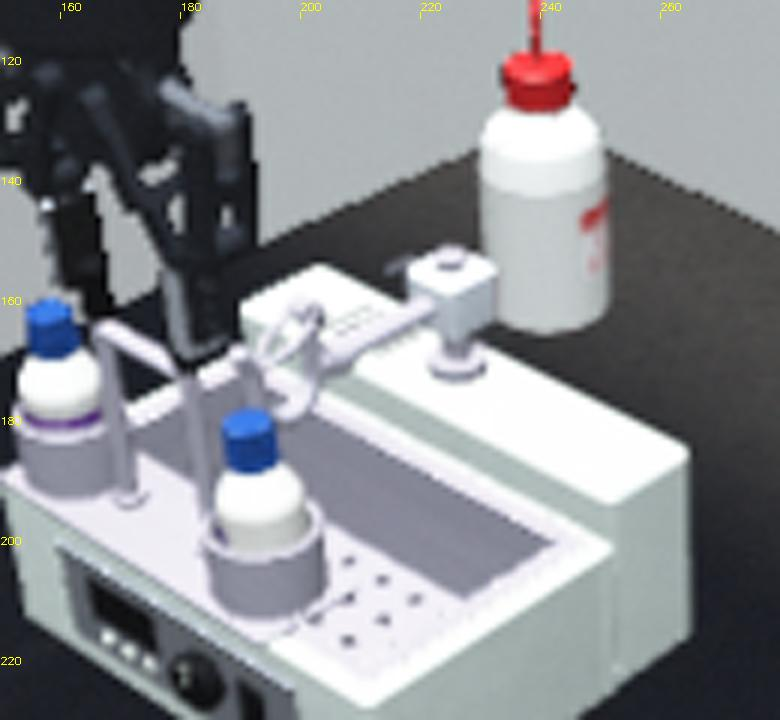

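View pics/c8.png

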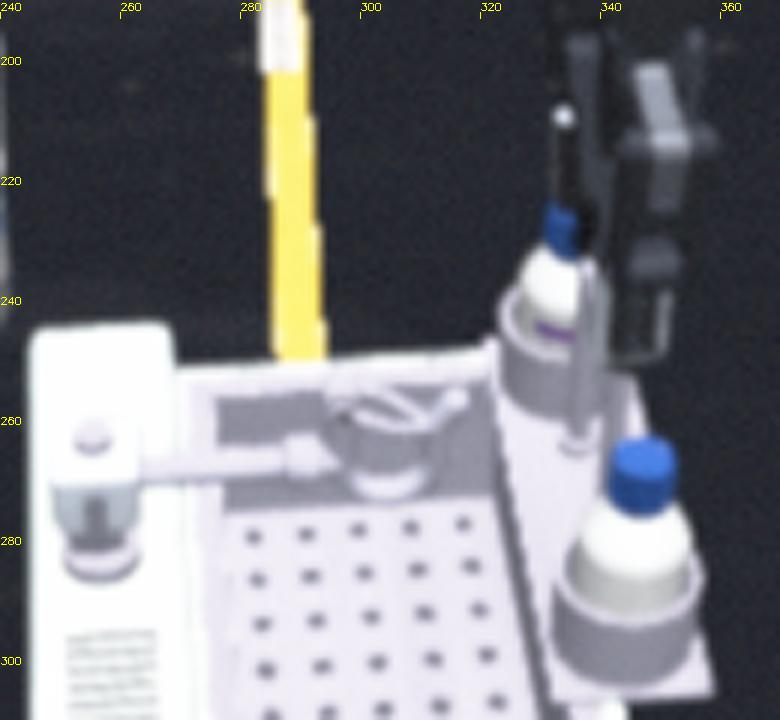

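Run:
```python
from h import *
m=dict(camera_model("wrist"));m["camera_from_world"]=np.load("w14.npy")
crop("pics/wrist14.png",200,230,180,140,4,"pics/c9.png")
for H in((.5238,.171,.14,.0554),):
    print([np.round(proj("wrist",P,m),1).tolist() for P in hookpts(*H)])
    overlay("pics/wrist14.png","wrist",hookpts(*H)+tankpts(H[0],H[1],H[3]),150,170,280,200,3,"pics/o4.png",m)
```

```text
[[[290.4, 304.7], [290.1, 305.0], [289.8, 293.5], [289.8, 291.9], [289.8, 290.9], [289.7, 290.4], [289.7, 290.5], [289.6, 291.2], [289.6, 292.3], [289.6, 294.0], [289.5, 296.0], [289.5, 298.4], [289.5, 301.1], [289.5, 304.0], [289.5, 307.1], [289.5, 310.2], [289.5, 313.4], [289.6, 316.5], [289.6, 319.5], [289.6, 322.3], [289.7, 324.8], [289.7, 327.0], [290.2, 353.3]], [[290.2, 350.9], [290.1, 309.7]], [[289.7, 327.8], [289.4, 383.3]], [[288.9, 365.8], [289.6, 410.5]]]
```

View pics/c9.png

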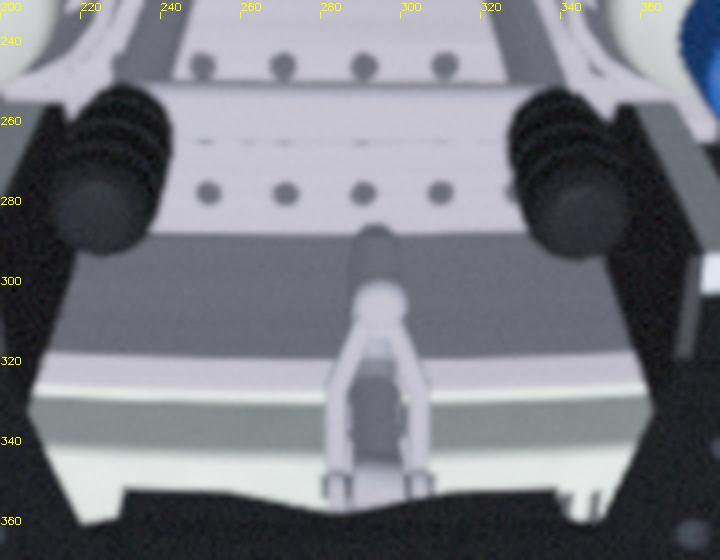

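View pics/o4.png

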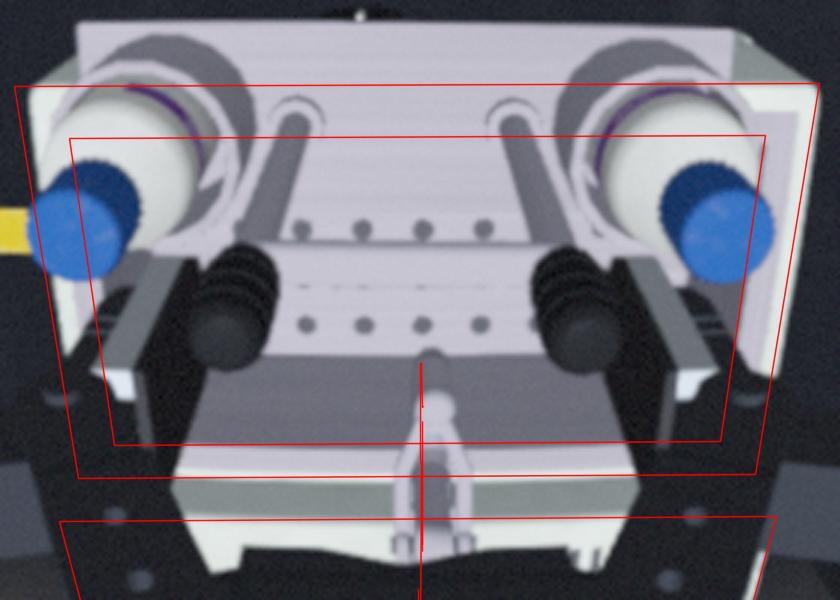

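Run:
```python
from h import *
m=dict(camera_model("wrist"));m["camera_from_world"]=np.load("w14.npy")
s=sense();t=s["tcp_pos"];R=Ro.from_quat(s["tool_rot"]).as_matrix()
print(t)
for uv,z in(((293.7,303),.172),((293.2,289),.145),((294.7,351),.175),((294.3,313),.162)):
    p=atz("wrist",uv,z,m);print(p.round(4),(R.T@(p-t)).round(4))
# bar: sleeve tops
for uv,z in(((224.5,284),.1782-.067+.115),((344,286),.1782-.067+.115),((285,265),.1782+.019)):
    p=atz("wrist",uv,z,m);print("carrier",p.round(4),(R.T@(p-t)).round(4))
# yaw from holes rows /tank edges: rear tank inner top edge
a=atz("wrist",(210,318),.086,m);b=atz("wrist",(360,319),.086,m)
print("rim edge yaw",np.arctan2(-(b-a)[0],(b-a)[1]))
a=atz("wrist",(202.5,246),.024,m);b=atz("wrist",(309,246.5),.024,m);print("holes",np.arctan2(-(b-a)[0],(b-a)[1]))
a=atz("wrist",(202,278.3),.024,m);b=atz("wrist",(308.5,278),.024,m);print("holes",np.arctan2(-(b-a)[0],(b-a)[1]))
print(Ro.from_matrix(R).as_euler("xyz"), np.arctan2(R[1,2],R[0,2])-np.pi/2)
```

```text
[0.45608352 0.16392187 0.17819759]
[0.4999 0.1718 0.172 ] [0.0442 0.0062 0.0057]
[0.5056 0.1724 0.145 ] [0.0498 0.0332 0.006 ]
[0.5392 0.175  0.175 ] [0.0836 0.0032 0.0069]
[0.515  0.1734 0.162 ] [0.0593 0.0162 0.0065]
carrier [0.456  0.1374 0.2262] [-0.0014 -0.048  -0.0265]
carrier [0.4543 0.1898 0.2262] [-0.0005 -0.048   0.0259]
carrier [0.4596 0.1641 0.1972] [ 0.0035 -0.019   0.    ]
rim edge yaw 0.042816089251227346
holes 0.05408632062682198
holes 0.0698947074660317
[-1.57046509e+00 -1.85180028e-04  5.03692841e-02] 0.05036934541078364
```

>>> {"fn": "play_rows", "kwargs": {"deltas": [[0.001,0.001,0.002,0,0,0],[0.004,0.002,0.004,0,0,0],[0.01,0.004,0.006,0,0,0],[0.016,0.004,0.0065,0,-0.003,0],[0.022,0.004,0.0065,0,-0.005,0],[0.028,0.004,0.0065,0,-0.005,0],[0.032,0.004,0.0065,0,-0.005,0],[0.035,0.004,0.0065,0,-0.005,0],[0.035,0.004,0.0065,0,-0.005,0]]}}

```text
t: 17.45
tcp_pos: [0.4912, 0.1726, 0.1742]
tool_rot: [-0.707, -0.02, 0.02, 0.707]
force: [1.1, -0.4, -2.3]
finger_gap: 0.748
```

Run:
```python
from h import *
s=sense();print(s["tcp_pos"],s["force"])
m=camera_model("wrist");np.save("w15.npy",m["camera_from_world"])
for n in("wrist","scene","side"):cv2.imwrite(f"pics/{n}15.png",snapshot(n)[:,:,::-1])
crop("pics/scene15.png",150,110,100,100,6,"pics/c7.png")
crop("pics/side15.png",270,200,100,90,7,"pics/c8.png")
crop("pics/wrist15.png",200,220,180,140,4,"pics/c9.png")
```

```text
[0.49117793 0.17262178 0.17416168] [ 1.11027313 -0.36729124 -2.32463173]
```

View pics/c9.png

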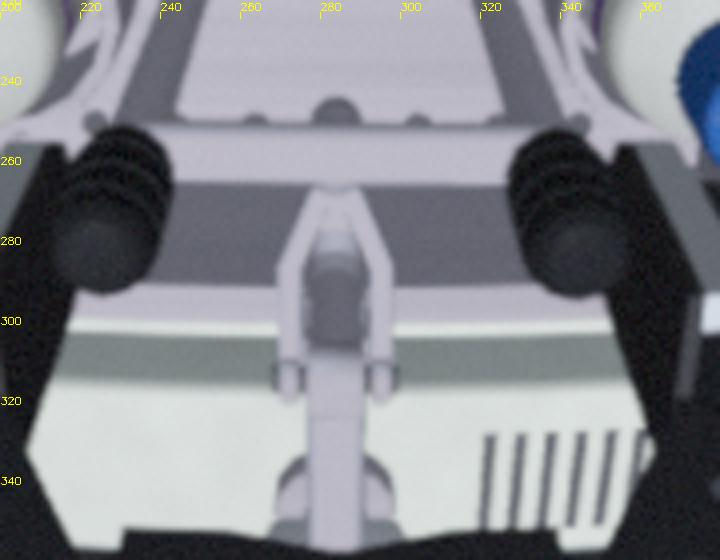

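View pics/c7.png

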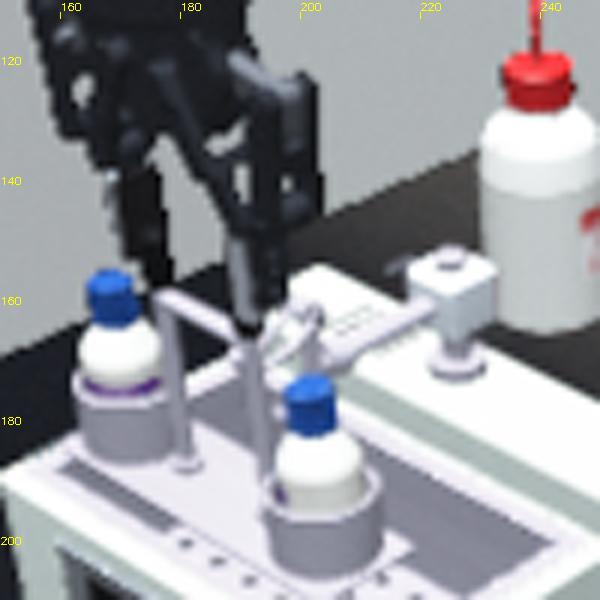

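View pics/c8.png

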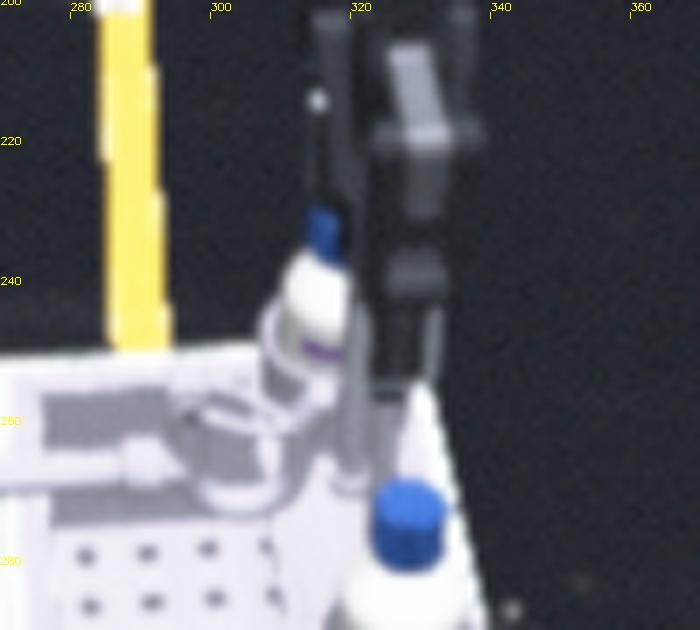

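Run:
```python
from h import *
m=dict(camera_model("wrist"));m["camera_from_world"]=np.load("w15.npy")
s=sense();t=s["tcp_pos"];R=Ro.from_quat(s["tool_rot"]).as_matrix()
print(t)
for uv,z in(((283.5,313),.175),((283.5,272),.162),((283.5,350),.148)):
    p=atz("wrist",uv,z,m);print(p.round(4),(R.T@(p-t)).round(4))
for uv in((284.5,252),(284.5,259),(284.5,266)):
    p=atz("wrist",uv,t[2]+.019,m);print("bar",(R.T@(p-t)).round(4))
H=(.5237,.1737,.14,.0554)
overlay("pics/wrist15.png","wrist",hookpts(*H)+tankpts(H[0],H[1],H[3]),200,220,180,140,4,"pics/o4.png",m)
```

```text
[0.49015432 0.17262593 0.17408741]
[0.5383 0.1745 0.175 ] [ 0.0482 -0.0009 -0.0008]
[0.5156 0.1732 0.162 ] [ 0.0255  0.0121 -0.0009]
[0.5944 0.1775 0.148 ] [ 0.1043  0.026  -0.001 ]
bar [-0.0029 -0.019  -0.0002]
bar [ 0.0011 -0.019  -0.0002]
bar [ 0.0052 -0.019  -0.0002]
```

View pics/o4.png

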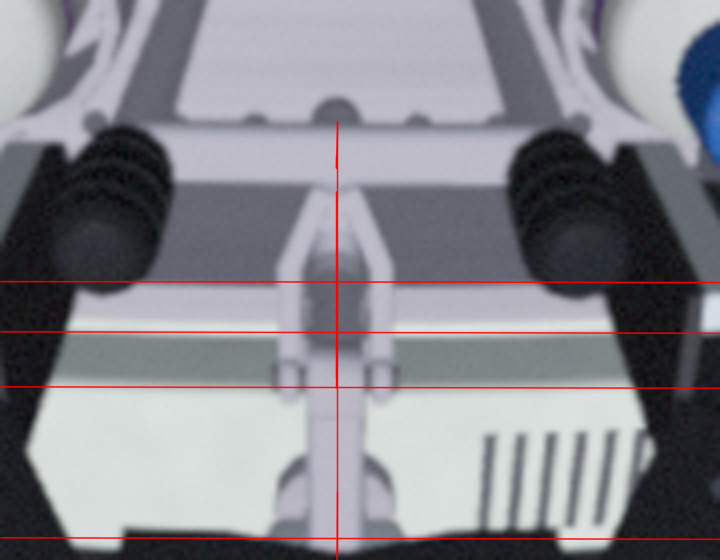

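>>> {"fn": "play_rows", "kwargs": {"deltas": [[0.002,0,0,0,0,0],[0.006,0,0,0,0,0],[0.011,0,-0.0005,0,0,0],[0.016,0,-0.0005,0,0,0],[0.021,0,-0.0005,0,0,0],[0.026,0,-0.0005,0,0,0],[0.029,0,-0.0005,0,0,0],[0.031,0,-0.0005,0,0,0],[0.031,0,-0.0005,0,0,0],[0.031,0,-0.0005,0,0,0]]}}

```text
t: 18.6
tcp_pos: [0.5213, 0.1739, 0.1741]
tool_rot: [-0.707, -0.02, 0.02, 0.707]
force: [0.2, -0.8, -4.7]
finger_gap: 0.748
```

Run:
```python
from h import *
s=sense();print(s["tcp_pos"],s["force"])
m=camera_model("wrist");np.save("w16.npy",m["camera_from_world"])
for n in("wrist","scene","side"):cv2.imwrite(f"pics/{n}16.png",snapshot(n)[:,:,::-1])
crop("pics/scene16.png",150,110,100,100,6,"pics/c7.png")
crop("pics/side16.png",250,200,110,90,7,"pics/c8.png")
crop("pics/wrist16.png",200,220,180,140,4,"pics/c9.png")
t=s["tcp_pos"];R=Ro.from_quat(s["tool_rot"]).as_matrix();print((R.T@(np.array([.5237,.1737,.14])-t)).round(4))
```

```text
[0.52127874 0.17391224 0.17408361] [ 0.15107738 -0.78696946 -4.72031949]
[ 0.0024  0.0341 -0.0004]
```

View pics/c9.png

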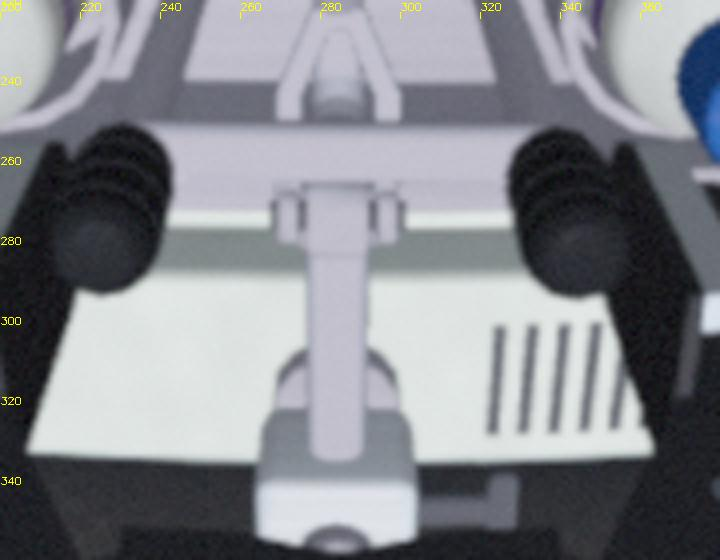

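View pics/c7.png

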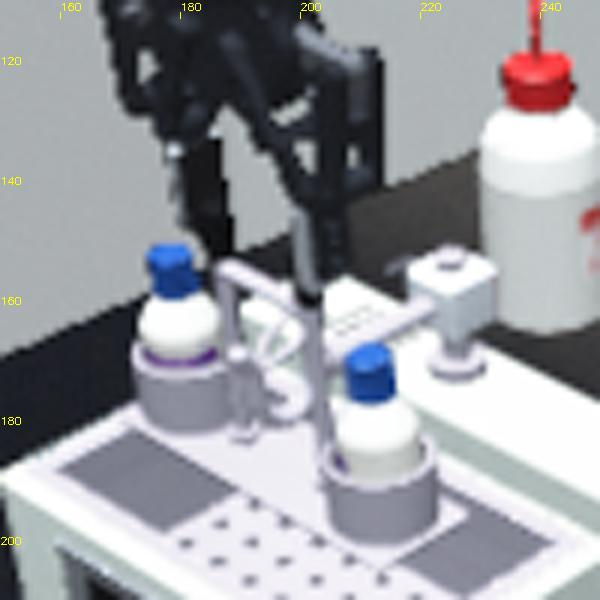

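View pics/c8.png

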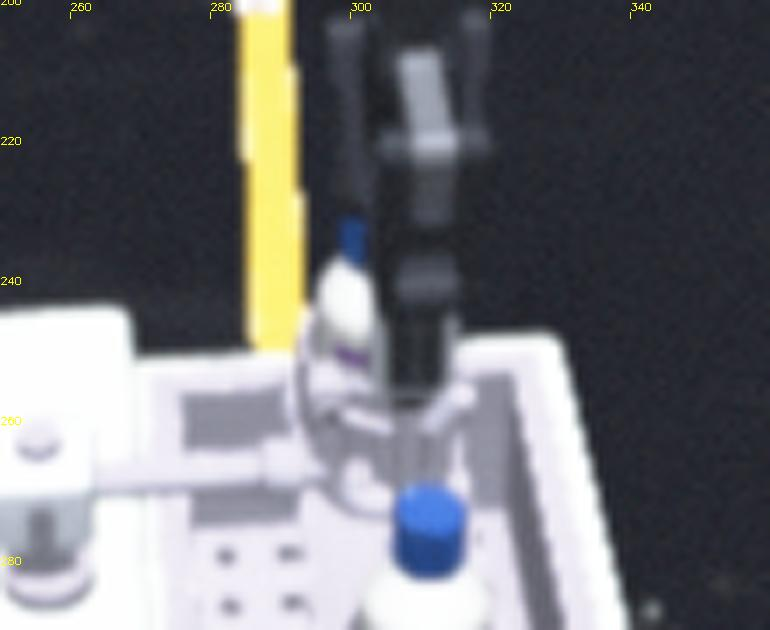

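>>> {"fn": "play_rows", "kwargs": {"deltas": [[0.001,0.002,0,0,0,0],[0.0015,0.007,0,0,0,0],[0.0015,0.013,0,0,0,0],[0.0015,0.019,0,0,0,0],[0.0015,0.025,0,0,0,0],[0.0015,0.031,0,0,0,0],[0.0015,0.036,0,0,0,0],[0.0015,0.04,0,0,0,0],[0.0015,0.043,0,0,0,0],[0.0015,0.044,0,0,0,0],[0.0015,0.044,0,0,0,0]]}}

```text
t: 19.85
tcp_pos: [0.5223, 0.1739, 0.1297]
tool_rot: [-0.707, -0.019, 0.021, 0.707]
force: [-2.4, 0.3, -4.6]
finger_gap: 0.748
```

Run:
```python
from h import *
s=sense();print(s["tcp_pos"],s["force"],s["finger_gap"])
for n in("wrist","scene","side"):cv2.imwrite(f"pics/{n}17.png",snapshot(n)[:,:,::-1])
crop("pics/scene17.png",150,110,100,100,6,"pics/c7.png")
crop("pics/side17.png",250,200,110,90,7,"pics/c8.png")
crop("pics/wrist17.png",200,200,180,140,4,"pics/c9.png")
t=s["tcp_pos"];R=Ro.from_quat(s["tool_rot"]).as_matrix();print((R.T@(np.array([.5237,.1737,.14])-t)).round(4))
```

```text
[0.52227995 0.17394763 0.12974129] [-2.42265587  0.28234575 -4.56271533] 0.7483282027949127
[ 0.0014 -0.0103 -0.0003]
```

View pics/c9.png

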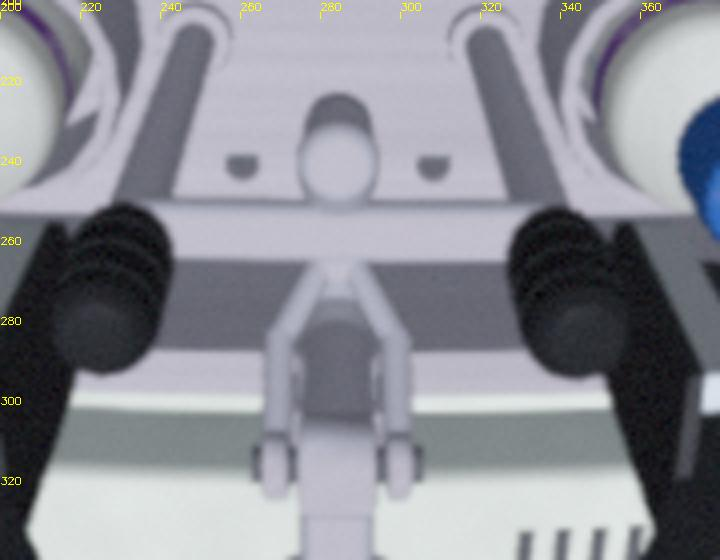

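View pics/c7.png

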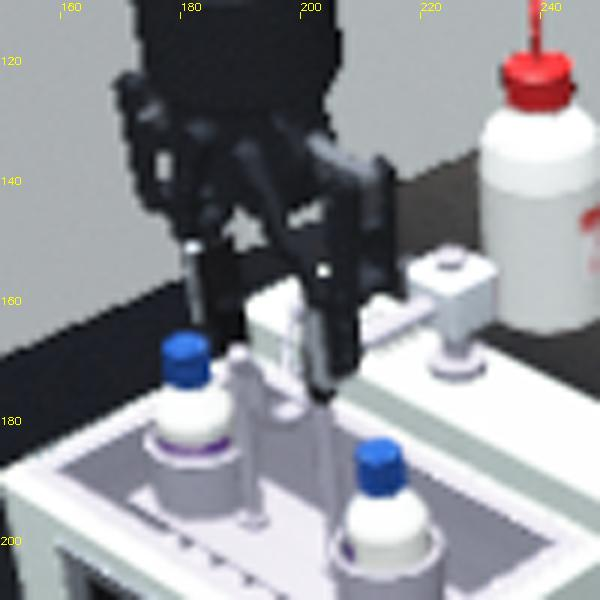

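View pics/c8.png

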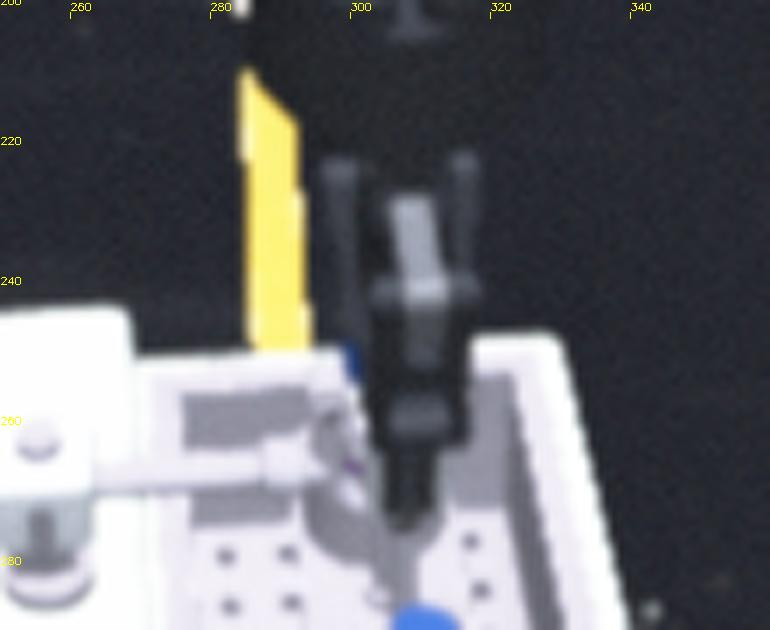

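>>> {"fn": "play_rows", "kwargs": {"deltas": [[0,0.002,0,0,0,0],[0,0.004,0,0,0,0],[0,0.006,0,0,0,0],[0,0.008,0,0,0,0],[0,0.0085,0,0,0,0],[0,0.0085,0,0,0,0]]}}

```text
t: 20.6
tcp_pos: [0.5235, 0.174, 0.1216]
tool_rot: [-0.707, -0.02, 0.02, 0.707]
force: [0.5, -0.3, -3.1]
finger_gap: 0.749
```

Run:
```python
from h import *
s=sense();print(s["tcp_pos"],s["force"],s["finger_gap"])
for n in("wrist","scene"):cv2.imwrite(f"pics/{n}18.png",snapshot(n)[:,:,::-1])
crop("pics/wrist18.png",200,200,180,140,4,"pics/c9.png")
```

```text
[0.52351752 0.17401712 0.12163753] [ 0.54425348 -0.27186551 -3.12593984] 0.7485372465562996
```

View pics/c9.png

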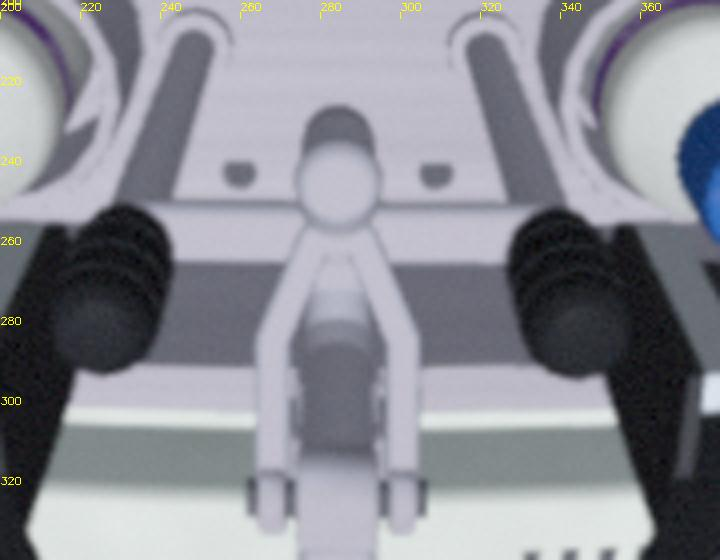

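>>> {"fn": "play_rows", "kwargs": {"deltas": [[0,0.001,0,0,0,0],[0,0.002,0,0,0,0],[0,0.002,0,0,0,0],[0,0.002,0,0,0,0]]}}

```text
t: 21.1
tcp_pos: [0.5238, 0.1741, 0.1209]
tool_rot: [-0.707, -0.021, 0.019, 0.707]
force: [-1.4, -0.1, 6.0]
finger_gap: 0.749
```

Run:
```python
from h import *
for i in range(1):
    s=sense();print(s["tcp_pos"],s["force"],s["finger_gap"])
```

```text
[0.52379304 0.17407327 0.1209229 ] [-1.44365432 -0.09987025  6.00112281] 0.748818284889395
```

>>> {"fn": "play_rows", "kwargs": {"deltas": [[0,-0.001,0,0,0,0],[0,-0.001,0,0,0,0]], "force": 20}}

```text
t: 21.3
tcp_pos: [0.5235, 0.1741, 0.1211]
tool_rot: [-0.707, -0.02, 0.019, 0.707]
force: [-0.3, -0.1, 2.7]
finger_gap: 0.748
```

>>> {"fn": "play_rows", "kwargs": {"deltas": [[0,0,0,0,0,0],[0,0,0,0,0,0],[0,0,0,0,0,0],[0,0,0,0,0,0]], "gripper": 0.084}}

```text
t: 21.7
tcp_pos: [0.5231, 0.174, 0.1206]
tool_rot: [-0.707, -0.02, 0.02, 0.707]
force: [0.4, 0.9, -0.2]
finger_gap: 0.982
```

Run:
```python
from h import *
s=sense();print(s["tcp_pos"],s["force"],s["finger_gap"])
for n in("wrist",):cv2.imwrite(f"pics/{n}19.png",snapshot(n)[:,:,::-1])
crop("pics/wrist19.png",150,170,270,180,3,"pics/c9.png")
```

```text
[0.52311352 0.17402368 0.12056308] [ 0.42113892  0.88049961 -0.19760624] 0.9819308120173853
```

View pics/c9.png

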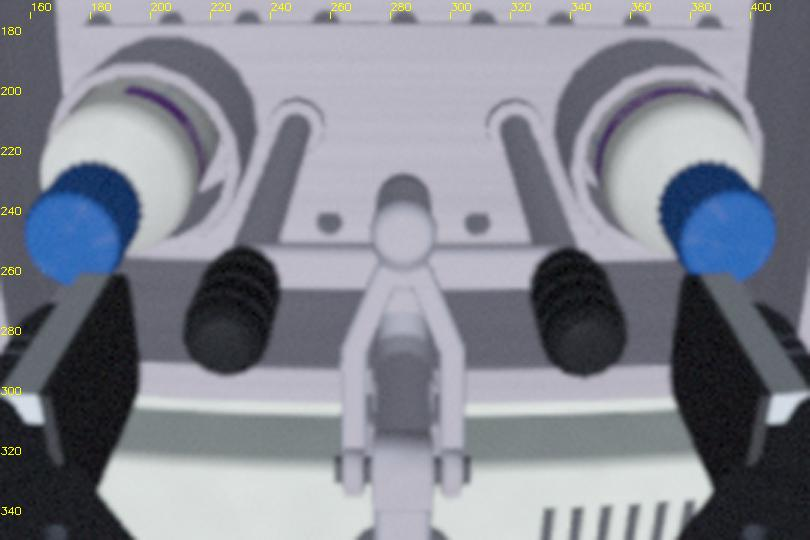

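Released and hanging level. I'll retract straight up slowly, then look.

>>> {"fn": "play_rows", "kwargs": {"deltas": [[0,-0.004,0,0,0,0],[0,-0.012,0,0,0,0],[0,-0.024,0,0,0,0],[0,-0.04,0,0,0,0],[0,-0.06,0,0,0,0],[0,-0.085,0,0,0,0],[0,-0.11,0,0,0,0],[0,-0.13,0,0,0,0],[0,-0.14,0,0,0,0],[0,-0.14,0,0,0,0],[0,-0.14,0,0,0,0],[0,-0.14,0,0,0,0]]}}

```text
t: 22.95
tcp_pos: [0.5221, 0.1738, 0.2595]
tool_rot: [-0.707, -0.019, 0.021, 0.707]
force: [0.6, -0.6, 0.5]
finger_gap: 0.981
```

Run:
```python
from h import *
s=sense();print(s["tcp_pos"],s["force"],s["finger_gap"])
for n in("wrist","scene","side"):cv2.imwrite(f"pics/{n}20.png",snapshot(n)[:,:,::-1])
crop("pics/scene20.png",140,130,130,115,6,"pics/c7.png")
crop("pics/side20.png",240,220,110,100,6,"pics/c8.png")
crop("pics/wrist20.png",180,160,200,160,4,"pics/c9.png")
```

```text
[0.52214542 0.17383359 0.25949074] [ 0.62476438 -0.62939727  0.51893975] 0.9814394491892149
```

View pics/c9.png

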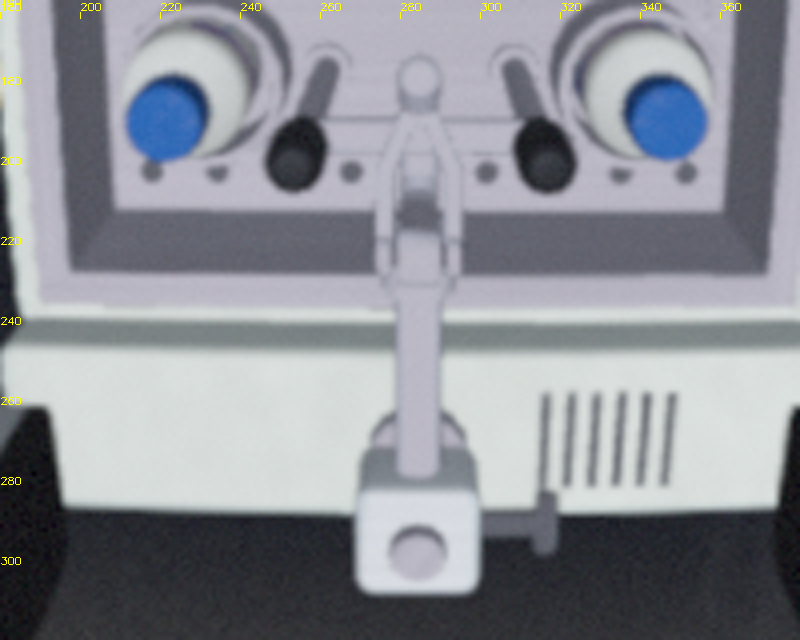

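View pics/c7.png

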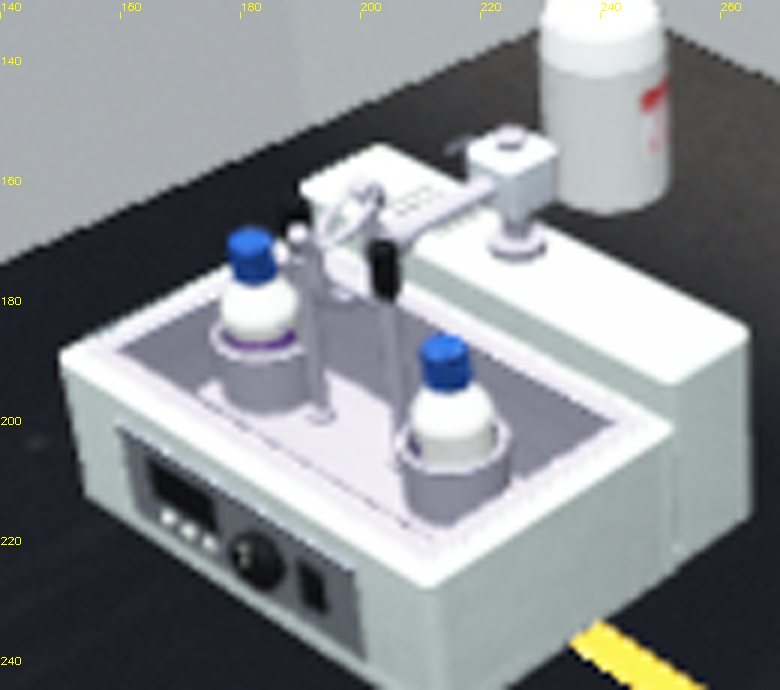

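View pics/c8.png

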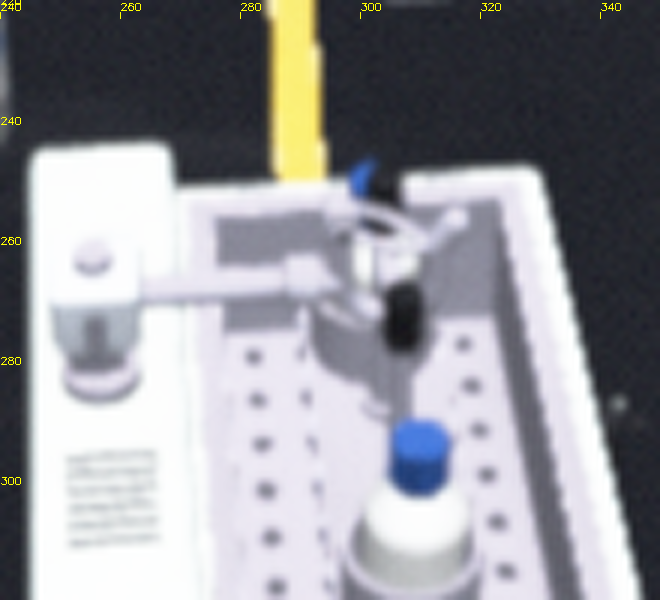

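>>> {"fn": "play_rows", "kwargs": {"deltas": [[0,0,0,0,0,0],[0,0,0,0,0,0],[0,0,0,0,0,0],[0,0,0,0,0,0],[0,0,0,0,0,0],[0,0,0,0,0,0],[0,0,0,0,0,0],[0,0,0,0,0,0],[0,0,0,0,0,0],[0,0,0,0,0,0]]}}

```text
t: 24.1
tcp_pos: [0.5231, 0.174, 0.2607]
tool_rot: [-0.707, -0.02, 0.02, 0.707]
force: [-0.2, -0.9, 0.3]
finger_gap: 0.983
```

Run:
```python
from h import *
a=cv2.imread("pics/side20.png").astype(int);b=snapshot("side")[:,:,::-1].astype(int)
d=np.abs(a-b)[220:360,230:360].max(2);print(d.max(),(d>30).sum())
a0=cv2.imread("pics/scene0.png").astype(int);c=snapshot("scene")[:,:,::-1].astype(int)
d=np.abs(a0-c)[185:260,300:370].max(2);print("bystanders",(d>40).sum())
print(sense()["t"],sense()["force"])
print(sign_off())
```

```text
26 0
bystanders 0
24.2 [ 1.12869913 -0.02519722 -0.27445144]
the job is handed in; nothing more can be done
None
```

The loose bottle is in the carrier's empty cup, and the carrier hangs by its bar in the snap hook. I handed the job in at about 24 s of the 51 s allowed. `sign_off` gives no verdict, so the points below rest on my own camera and force checks.

**What I did:**
- I gripped the loose bottle by its cap and stood it in the empty cup.
- I took the carrier across both sleeves and brought the bar over the hook's nose. I then pressed it down through the gate until the wrist force changed from about −3 N to +6 N, which means the bar was resting on the hook.
- After that I released it and raised the gripper clear.

**What the last checks showed:**
- The pictures show the gate shut above the bar, the carrier level in the tank, and both bottles down in their cups.
- Nothing visible moved between two side pictures about one second apart.
- The area around the beaker and the reagent bottle looks the same as at the start.
- The arm feels no contact (about 1 N, which is noise).

**What failed or disagreed:**
- **First grasp missed:** the first attempt on the cap closed just above it without moving the bottle. The fingertips sit roughly 20 mm farther back than I had assumed from the TCP. I went 18 mm lower and the second attempt held.
- **Cameras disagreed:** the fixed cameras and the wrist camera differed by up to about 4 mm on the cup and hook positions. I trusted the wrist camera for the final alignment.

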